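Locate the adapter plate and relock the plunger

TASK

Pull the black T-handle plunger of the fixture up, twist it so that it stays out by itself and let go of it. Slide the adapter plate home and hold it pressed, gently, against both steel dowels and the end stop all at the same time for a moment. Then twist the T-handle back so that the pin drops fully into the plate's notch, leaving the plate flush against dowels and stop, and leave the eyepiece, cap and spacer ring alone.

Things in the scene. Friction and masses are not known exactly. Their poses are not given: they have to be found in the camera images.
- fixture: Locating fixture fixed to the shelf: dark steel bed, top at 10 mm, from x -95 to +70 and y -155 to +95 mm in its frame. Origin: shelf level, under where the plate's centre belongs; at home the plate's axes equal the fixture's. Dowels on the plate's +x side, end stop on its +y side, plunger over its -x edge. Carries dowels, stop and plunger.
- dowel_a: Upright steel dowel, 10 mm diameter, standing 24 mm above the bed (top at 34 mm), at x +55, y +45 mm of the fixture. Origin: centre of its foot, on the bed.
- dowel_b: The other dowel, the same, at x +55, y -45 mm of the fixture. Origin: centre of its foot, on the bed.
- end_stop: Red block with a 12 mm steel button that faces -y of the fixture, button centre 8.5 mm above the bed; block 30 mm wide, top 22 mm above the bed. Origin: on the bed below the button's contact face, at x 0, y +70 mm of the fixture. The plate's polished faces slide easily on bed, dowels and stop (friction about 0.2); the boss grips like plain metal (0.6).
- plunger (a joint): Height of the spring plunger, m: 0 = down (its 8 mm pin ends 3 mm above the bed and bars the plate's way), 0.016 = fully pulled. Spring: 3 N at 0, 7 N at the top. Pulled above 0.012 it can be twisted; its cross pin then rests on the collar and holds it out at 0.012, the pin's end 3 mm above the plate's top.
- tbar (a joint): Twist of the T-handle, rad: 0 = bar along the fixture's x, pin free to drop; grows counter-clockwise seen from above, to 1.3. Pulled and twisted to 0.5 to 1.3 the plunger stays out by itself. Back below about 0.15 the cross pin meets its slot and the spring drops the pin when let go. Stays where left (friction 0.03 N m).
- tbar_grip (a point): Centre of the T-handle's black bar: 44 mm long, 10 mm thick, 20 mm high. At 78 mm above the shelf when the plunger is down, 90 mm when held out. Its x axis runs along the bar.
- plate: Loose polished aluminium plate, 100 (x) x 140 (y) x 12 mm, about 0.7 kg, on the bed, a brass T-adapter (round boss, 40 mm diameter, 42 mm high) fixed on its centre. Origin: centre of its underside. A 12 x 12 mm notch is cut in its -x edge, 55 mm to +y of centre. +x edge goes to the dowels, +y edge to the stop. Starts 40 to 75 mm short of the stop, 6 to 12 mm off the dowels, a little turned.
- boss_top (a point): Centre of the top of the brass boss, 54 mm above the plate's underside. Pushed high up on the boss, the plate tends to tip and jam; pushed low down it slides true.
- eyepiece: Bystander: silver zoom eyepiece standing upright, 54 mm diameter, 96 mm high. Origin: centre of its foot.
- cap: Bystander: orange collimation cap, 44 mm diameter, 30 mm high. Origin: centre of its underside.
- spacer: Bystander: brass spacer ring, 42 mm diameter, 22 mm high. Origin: centre of its underside.
- collar (a point): Centre of the top of the plunger's steel slotted collar (28 x 28 mm), on the plunger's vertical axis: x -44, y +55 mm of the fixture, 54 mm above the shelf. Below it an aluminium arm, 30 mm wide in y, spans 28 to 40 mm above the shelf from x -90 to -30 mm, on a tower at its -x end.
Not all that is in view belongs to the job. Leave any blue or green look-alike of the plate alone.

How it is judged:
By the outcome, as a careful person would: the job done as asked, in the order asked, and still so for the second after the job is handed in, with the robot touching nothing.
It also fails if it takes over 67 s, if anything falls off the work surface, if the arm or the gripper's body presses on something with over 40 N, if the wrist force passes 120 N, or if a joint passes its speed limit or range.

ROBOT

A 6-joint arm with a two-finger parallel gripper is mounted at the origin on the work surface. World frame = base frame: x ahead of the robot, y to its left, z up, the work surface at z = 0. Lengths are in mm, angles in rad, forces in N, time in s.
With the tool pointing down it reaches from about 300 to 775 mm from the base axis. Payload 14.6 kg.
Tool frame: the origin (TCP) lies on the centre line of the jaws, within the pads' length; the fingertips stand 22 mm ahead of it and the grasp point (between the pads) lies 3 mm ahead of it (manip.tcp_to_tips is the distance from the TCP to the fingertips, in mm); z points along the fingers, y is the direction in which the jaws open and shut (so a half turn about z gives the same grasp; the last joint's range is limited). The gripper opens to 94 mm and grips with 3 to 60 N. Pads are 16 mm wide; open, the fingers measure 119 mm over their backs; the gripper's body (75 mm by 177 mm) begins 78 mm behind the grasp point.
Start: joints at [1.231, 0.3, 1.521, -0, 1.321, -0.067], TCP at [148.184, 529.652, 198.946] pointing down, gripper open.
Joint ranges: [-3.03, 3.03], [-0.79, 2.21], [0.23, 2.52], [-1.04, 4.18], [0, 3.07], [-2.55, 2.55]. Speed limits (rad/s): [2.22, 2.22, 2.57, 3.14, 3.14, 3.14].

INTERFACE

Orientations are given as [roll, pitch, yaw] about the fixed x, y, z axes, in that order (R = Rz(yaw) Ry(pitch) Rx(roll)).
In Python, from cell import manip, vision, workorder gives the robot as it stands.
- The arm moves only by the tool carry_out, never from a script. Its argument "deltas" is a list of rows, each a list of 3 entries, a list of its own where there are three numbers: the shift along the tool's x, y, z in cm, then the turn about the tool's z in degrees, then the opening, from 0 (shut) to 1 (fully open). A call has 1 to 20 rows; each row shifts and turns the commanded pose from where the row before left it, along the tool's axes as they then stand; what a row does not reach is not made up. A row lasts 1/12 s, in which the tool goes at most 41.7 mm and 7.16 degrees, less where a joint would pass 70% of its speed; a pose out of reach is approached as far as the arm can. A call with a gripper value outside its range is refused whole. The fingers move at their own pace and stop on an object; "grip_force" is the grip in N (left out, the last holds). Time passes only in rows, so rows that do not move let the fingers close. It gives the time, the measured TCP pose, the force and the opening at its end, in the units of the state.
- manip.read_state(): the state, without advancing time (a new reading comes with each control period).
- vision.camera(name): name is "scene" or "side" or "wrist"; returns (picture, depth): 480x640x3 uint8, red, green, blue; 480x640 float32, mm along the optical axis (not along the pixel's ray), 0 where there is no reading.
- vision.calibration(name): a dict with "mtx" (3x3 intrinsics, pixels), "eye" and "orientation" of the camera in the world. Camera axes: x right, y down, z forward; pixel columns grow to the right and rows downward; lengths in mm; the calibration is good to about 2 mm. A picture is of the moment at which its call begins: read the wrist's pose just before it. calibration takes no time and is no camera call; for the wrist camera it gives the pose at the moment of the call.
- workorder.sign_off(): hands the job in, once; it reports no verdict.
The state is a dict: "clock": time; "joints": joint angles; "qd": joint speeds; "effort": joint torques, N m; "eef_pos": TCP position; "eef_rot": TCP orientation; "wrist_force": force on the tool from outside, world axes, zero at the start; "moment": the same for the moment, N m; "finger_gap": finger opening in mm.
Only numpy, scipy, OpenCV 4.12 (cv2) and the standard library are available. Lean on these libraries where they do the work, as an engineer would, in place of code of your own. Each camera call takes 0.05 s, during which the arm holds its last target.

## Working session

There is one attempt and no reset: what is moved stays moved. The work goes in short steps, Python scripts to look and compute and a tool call to move; the robot and the scene stay as the last step left them, time stands still between calls to the robot, and variables do not carry over. Pictures are saved under pics/ and viewed, and the job is handed in when it is done.

Besides the shell and the picture viewer there is one more tool, called after ">>>" as name(argument=value, ...) on one line, values as JSON. carry_out: Moves the arm, as the interface text tells. Its arguments: {"type":"object","properties":{"deltas":{"type":"array","items":{"type":"array"}},"grip_force":{"type":"number"}},"required":["deltas"]}

```bash
ls; mkdir -p pics; cat > h.py <<'E'
import numpy as np, cv2
from cell import manip, vision, workorder
def snap(name,fn):
    p,d=vision.camera(name); c=vision.calibration(name)
    cv2.imwrite('pics/'+fn+'.png',cv2.cvtColor(p,cv2.COLOR_RGB2BGR)); np.savez('pics/'+fn+'.npz',p=p,d=d,mtx=c['mtx'],eye=c['eye'],ori=np.array(c['orientation']))
    return p,d,c
E
python3 - <<'E'
from h import *
print(manip.read_state())
for n in ['scene','side','wrist']:
    p,d,c=snap(n,n+'0'); print(n,c)
print(manip.read_state()['clock'])
E
```

```text
pics
{'clock': 0.0, 'joints': array([ 1.23139212e+00,  3.00452899e-01,  1.52154675e+00,  4.02143626e-06,
        1.32072420e+00, -6.66086391e-02]), 'qd': array([-2.37271040e-03,  7.02078154e-05, -5.56731310e-04, -8.68827464e-04,
       -2.05704216e-03,  3.24546581e-04]), 'effort': array([-1.18031963e-03, -5.31807232e+01, -3.52739275e+01,  7.07697007e-02,
        2.44154624e-02, -1.25396450e-04]), 'eef_pos': array([148.10243037, 529.41220004, 198.41084674]), 'eef_rot': array([-3.14046423e+00, -7.91781841e-05,  2.86879605e+00]), 'wrist_force': array([0.67594089, 0.05850078, 0.41862321]), 'moment': array([ 0.03542601, -0.00619963, -0.02632519]), 'finger_gap': 93.93600238863226}
scene {'mtx': array([[612.68192513,   0.        , 318.04670692],
       [  0.        , 612.68192513, 240.07348421],
       [  0.        ,   0.        ,   1.        ]]), 'eye': array([1285.43687761,  213.5294651 ,  882.92300046]), 'orientation': array([-2.40037658, -0.0138065 ,  1.84628436])}
side {'mtx': array([[486.9178862 ,   0.        , 317.83293788],
       [  0.        , 486.9178862 , 251.22122921],
       [  0.        ,   0.        ,   1.        ]]), 'eye': array([436.11140996, 737.97787539, 645.84271698]), 'orientation': array([-2.22255715,  0.00865539, -2.93968952])}
wrist {'mtx': array([[390.30188864,   0.        , 314.66681749],
       [  0.        , 390.30188864, 241.82131036],
       [  0.        ,   0.        ,   1.        ]]), 'eye': array([ 72.11283903, 551.62808348, 383.57576206]), 'orientation': array([2.87056431e+00, 1.54591742e-03, 1.29867370e+00])}
0.15
```

View pics/scene0.png

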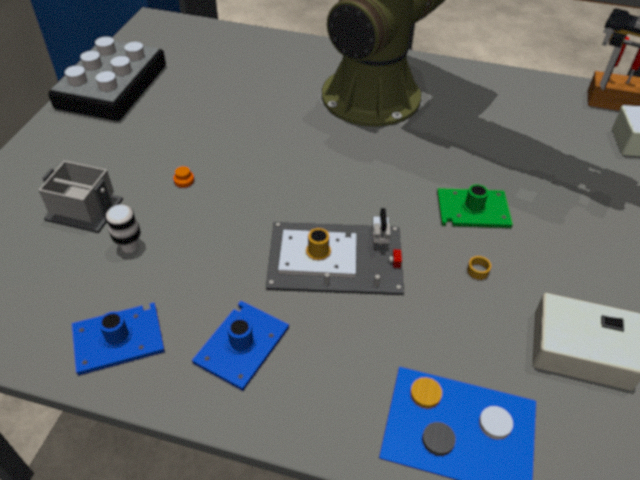

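View pics/side0.png

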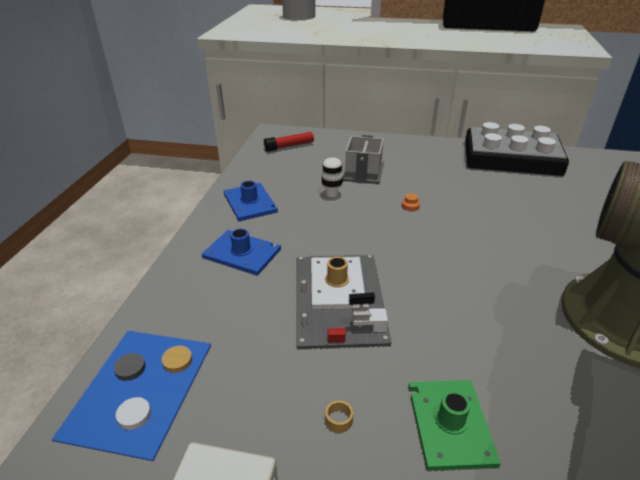

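View pics/wrist0.png

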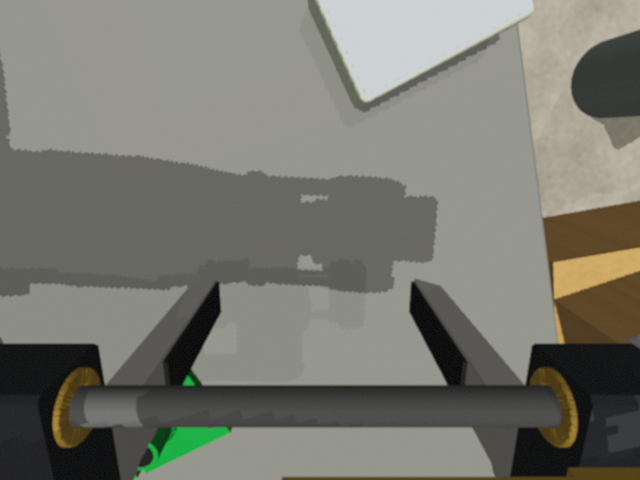

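The scene picture shows the silver plate with its brass boss at (318,243) on the dark bed, the black T-handle at (383,220) and the red stop at (397,258). The blue boards at (117,335) and (241,345) and the green one at (475,207) are look-alikes. Next I'll take enlarged crops.

```bash
python3 - <<'E'
import cv2
a=cv2.imread('pics/scene0.png')[205:305,255:420]; cv2.imwrite('pics/c1.png',cv2.resize(a,None,fx=4.8,fy=4.8,interpolation=cv2.INTER_CUBIC))
a=cv2.imread('pics/side0.png')[245:355,280:400]; cv2.imwrite('pics/c2.png',cv2.resize(a,None,fx=5,fy=5,interpolation=cv2.INTER_CUBIC))
E
```

```text
(no output)
```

View pics/c1.png

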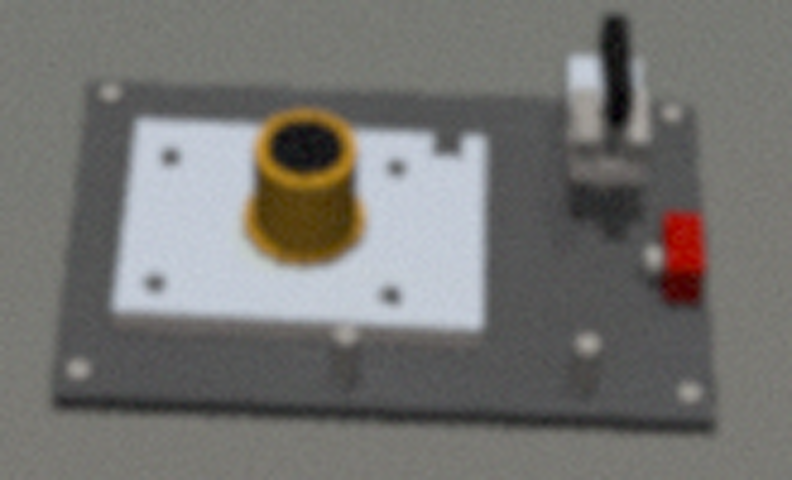

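View pics/c2.png

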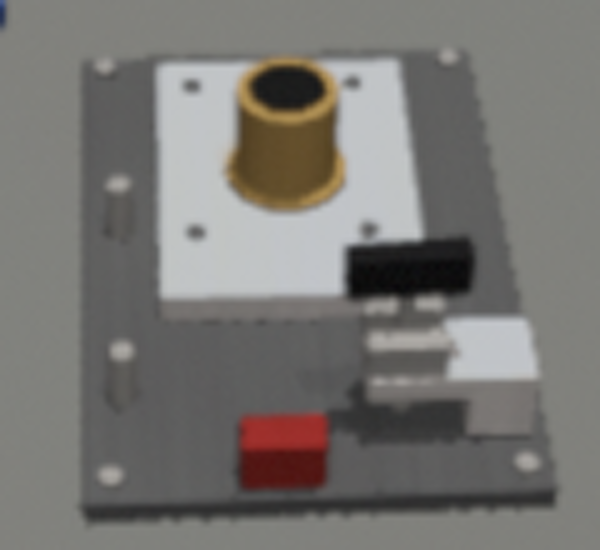

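```bash
cat >> h.py <<'E'
from scipy.spatial.transform import Rotation as Rt
def rot(o): return Rt.from_euler('xyz',o).as_matrix()
def ray(uv,z,mtx,eye,ori):
    uv=np.atleast_2d(uv).astype(float); d=np.c_[(uv[:,0]-mtx[0,2])/mtx[0,0],(uv[:,1]-mtx[1,2])/mtx[1,1],np.ones(len(uv))]@rot(ori).T
    t=(z-eye[2])/d[:,2]; return eye+d*t[:,None]
def proj(P,mtx,eye,ori):
    q=(np.atleast_2d(P)-eye)@rot(ori); return q[:,:2]/q[:,2:]*[mtx[0,0],mtx[1,1]]+[mtx[0,2],mtx[1,2]]
def cloud(f):
    d=f['d'];v,u=np.mgrid[:480,:640];m=f['mtx']
    q=np.stack([(u-m[0,2])/m[0,0]*d,(v-m[1,2])/m[1,1]*d,d],-1)
    return q@rot(f['ori']).T+f['eye']
E
python3 - <<'E'
from h import *
np.set_printoptions(precision=1,suppress=True)
S=dict(np.load('pics/scene0.npz'));D=dict(np.load('pics/side0.npz'))
cs=lambda l:np.array(l)/4.8+[255-.4,205-.4]
cd=lambda l:np.array(l)/5+[280-.4,245-.4]
k=lambda f:(f['mtx'],f['eye'],f['ori'])
print('scene dowB,A',ray(cs([(347,333),(587,343)]),34,*k(S)))
print('side dowB,A',ray(cd([(119,184),(122,351)]),34,*k(D)))
print('scene corners -x-y,-x+y,+x-y,+x+y',ray(cs([(88,84),(692,106),(55,400),(713,420)]),10,*k(S)))
print('side',ray(cd([(463,53),(553,490),(83,61),(83,505)]),10,*k(D)))
print('scene boss top',ray(cs([(306,148)]),64,*k(S)),'side',ray(cd([(288,88)]),64,*k(D)))
print('scene plate',ray(cs([(137,118),(488,134),(112,315),(485,331)]),22,*k(S)))
print('side plate',ray(cd([(401,59),(156,63),(161,299)]),22,*k(D)))
print('scene tbar top ends',ray(cs([(613,18),(617,85)]),88,*k(S)))
print('side tbar top ends',ray(cd([(347,248),(471,242),(352,268)]),88,*k(D)))
for f in (S,D):
    C=cloud(f); print(C[258 if f is S else 270, 300 if f is S else 302:,:][:3])
E
```

```text
scene dowB,A [[609.   50.9  34. ]
 [588.4 137.9  34. ]]
side dowB,A [[610.2  52.1  34. ]
 [589.  139.7  34. ]]
scene corners -x-y,-x+y,+x-y,+x+y [[492.1 -91.1  10. ]
 [433.4 151.   10. ]
 [652.2 -50.2  10. ]
 [591.7 188.8  10. ]]
side [[492.3 -85.6  10. ]
 [433.9 153.5  10. ]
 [649.8 -49.6  10. ]
 [591.5 191.5  10. ]]
scene boss top [[549.8  17.9  64. ]] side [[550.7  18.8  64. ]]
scene plate [[515.5 -61.9  22. ]
 [483.9  75.9  22. ]
 [616.2 -39.2  22. ]
 [583.8  98.5  22. ]]
side plate [[516.1 -61.1  22. ]
 [615.6 -39.1  22. ]
 [583.8  98.8  22. ]]
scene tbar top ends [[471.8 118.5  88. ]
 [506.7 127.3  88. ]]
side tbar top ends [[511.7 130.1  88. ]
 [470.9 119.1  88. ]
 [508.5 139.5  88. ]]
[[577.5  -9.   22.9]
 [576.5  -7.4  22.4]
 [576.3  -5.5  22.8]]
[[628.1 -10.4   8.9]
 [626.2 -11.2   8.5]
 [623.5  -8.9  10.8]]
```

```bash
python3 - <<'E'
from h import *
np.set_printoptions(precision=2,suppress=True)
def fit(L,W):
    L=np.array(L,float);W=np.array(W,float);l=L-L.mean(0);w=W-W.mean(0)
    a=np.arctan2((l[:,0]*w[:,1]-l[:,1]*w[:,0]).sum(),(l*w).sum()); R=np.array([[np.cos(a),-np.sin(a)],[np.sin(a),np.cos(a)]])
    t=W.mean(0)-R@L.mean(0); return a,t,(W-L@R.T-t)
cor=[(-95,-155),(-95,95),(70,-155),(70,95)]
L=[(55,-45),(55,45)]*2+cor+cor
W=[(609,50.9),(588.4,137.9),(610.2,52.1),(589,139.7),(492.1,-91.1),(433.4,151),(652.2,-50.2),(591.7,188.8),(492.3,-85.6),(433.9,153.5),(649.8,-49.6),(591.5,191.5)]
a,t,r=fit(L,W);print('fixture',np.degrees(a),t);print(r.T)
L=[(-50,-70),(-50,70),(50,-70),(50,70),(-50,-70),(50,-70),(50,70),(0,0),(0,0)]
W=[(515.5,-61.9),(483.9,75.9),(616.2,-39.2),(583.8,98.5),(516.1,-61.1),(615.6,-39.1),(583.8,98.8),(549.8,17.9),(550.7,18.8)]
b,p,r=fit(L,W);print('plate',np.degrees(b),p);print(r.T)
R=np.array([[np.cos(a),-np.sin(a)],[np.sin(a),np.cos(a)]])
print('plate in fixture',R.T@(p-t),'plunger',R@[-44,55]+t)
E
```

```text
fixture 13.708955662072785 [546.67  82.8 ]
[[-1.77 -1.04 -0.57 -0.44  0.99  1.54  0.79 -0.46  1.19  2.04 -1.61 -0.66]
 [-1.22 -1.65 -0.02  0.15 -0.8  -1.58  0.99 -2.88  4.7   0.92  1.59 -0.18]]
plate 12.883625181959005 [550.12  18.41]
[[-1.48 -1.87  1.73  0.55 -0.88  1.13  0.55 -0.32  0.58]
 [-0.92  0.4  -0.52  0.7  -0.12 -0.42  1.   -0.51  0.39]]
plate in fixture [-11.91 -63.37] plunger [490.89 125.81]
```

Both views agree within about 2 mm. The fixture is at (546.7, 82.8) with yaw 13.7°, and the plate sits at (-12, -63) mm in its frame, turned -0.8°. The plunger axis is at about (491, 126). I'll move over it first, then turn.

>>> carry_out(deltas=[[[-3.13,-2.12,0],0,0.6],[[-3.13,-2.12,0],0,0.6],[[-3.13,-2.12,0],0,0.6],[[-3.13,-2.12,0],0,0.6],[[-3.13,-2.12,0],0,0.6],[[-3.13,-2.12,0],0,0.6],[[-3.13,-2.12,0],0,0.6],[[-3.13,-2.12,0],0,0.6],[[-3.13,-2.12,0],0,0.6],[[-3.13,-2.12,0],0,0.6],[[-3.13,-2.12,0],0,0.6],[[-3.13,-2.12,0],0,0.6],[[-3.13,-2.12,0],0,0.6],[[-3.13,-2.12,0],0,0.6],[[0,0,0],7.1,0.6],[[0,0,0],7.1,0.6],[[0,0,0],7.1,0.6],[[0,0,0],7.1,0.6],[[0,0,0],7.1,0.6],[[0,0,0],7.1,0.6]])

```text
clock: 1.82
eef_pos: [490.1, 125.7, 198.7]
eef_rot: [-3.141, -0.0, 2.119]
wrist_force: [0.7, 1.2, 0.2]
finger_gap: 56.5
```

>>> carry_out(deltas=[[[0,0,0.45],7.1,0.6],[[0,0,0.45],7.1,0.6],[[0,0,0.45],7.1,0.6],[[0,0,0.45],7.1,0.6],[[0,0,0.45],7.1,0.6],[[0,0,0.45],7.1,0.6],[[0,0,0.45],7.1,0.6],[[0,0,0.45],7.1,0.6],[[0,0,0.45],7.1,0.6],[[0,0,0.45],7.1,0.6],[[0,0,0.45],7.1,0.6],[[0,0,0.45],7.1,0.6],[[0,0,0.45],7.1,0.6],[[0,0,0.45],7.1,0.6],[[0,0,0.45],7.1,0.6],[[0,0,0.45],1.6,0.6],[[0,0,0],0,0.6]])

```text
clock: 3.23
eef_pos: [489.7, 125.7, 126.0]
eef_rot: [-3.142, 0.002, 0.237]
wrist_force: [-0.6, -0.2, -1.1]
finger_gap: 56.7
```

```bash
python3 - <<'E'
from h import *
s=manip.read_state();print(s['joints'],s['eef_pos'],s['eef_rot'])
snap('wrist','w1');snap('side','s1')
a=cv2.imread('pics/side_.png') if 0 else cv2.imread('pics/s1.png')[225:365,270:410]; cv2.imwrite('pics/s1c.png',cv2.resize(a,None,fx=4,fy=4,interpolation=cv2.INTER_CUBIC))
E
```

```text
[ 1.78734189e-01  2.77799227e-01  1.72887190e+00 -2.85199395e-05
  1.13657843e+00  1.51242865e+00] [489.72568119 125.66007978 125.99011664] [-3.14152181e+00  1.65559420e-03  2.37113942e-01]
```

View pics/w1.png

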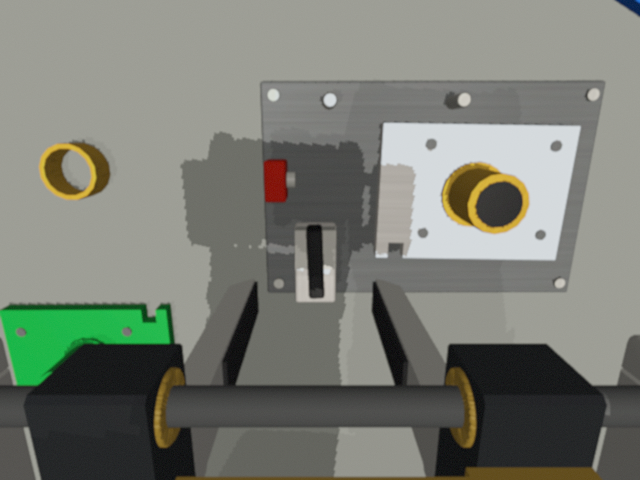

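View pics/s1c.png

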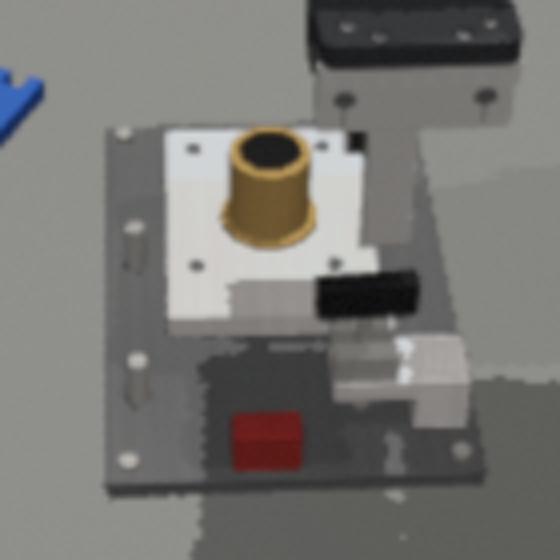

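```bash
python3 - <<'E'
from h import *
np.set_printoptions(precision=1,suppress=True)
f=dict(np.load('pics/w1.npz'));k=(f['mtx'],f['eye'],f['ori'])
print(f['eye'],f['ori'])
print('bar top ends',ray([(315,227),(317.5,297)],88,*k))
print('dowels A,B',ray([(330,100),(464.5,99)],34,*k))
print('boss top',ray([(498,203)],64,*k))
print('bed corners',ray([(262,81),(604,81),(567,291),(268,291)],10,*k))
print('plate',ray([(384,122),(580,126),(557,261),(376,258)],22,*k))
R=rot([0,0,0.237]); tip=np.array([489.7,125.7,104])
f=dict(np.load('pics/s1.npz'));k=(f['mtx'],f['eye'],f['ori'])
for s in (1,-1): print('finger tip predicted px in crop',(proj(tip+R@[0,s*28,0],*k)-[270,225])*4)
E
```

```text
[564.7 145.3 311.5] [ 2.9 -0.  -1.3]
bar top ends [[513.  132.2  88. ]
 [470.2 120.1  88. ]]
dowels A,B [[587.8 140.2  34. ]
 [609.9  52.8  34. ]]
boss top [[550.7  20.7  64. ]]
bed corners [[590.7 190.4  10. ]
 [649.3 -48.6  10. ]
 [491.7 -88.9  10. ]
 [432.6 152.6  10. ]]
plate [[583.7  99.1  22. ]
 [614.3 -37.1  22. ]
 [516.2 -61.7  22. ]
 [485.   76.3  22. ]]
finger tip predicted px in crop [[378.2 294. ]]
finger tip predicted px in crop [[363.7 204.9]]
```

```bash
python3 - <<'E'
from h import *
np.set_printoptions(precision=1,suppress=True)
print(getattr(manip,'tcp_to_tips',None))
R=rot([0,0,0.237]); t=np.array([489.7,125.7,126.])
for n in('w1','s1','side0'):
    if n=='side0': continue
    f=dict(np.load(f'pics/{n}.npz'));k=(f['mtx'],f['eye'],f['ori'])
    for s in (1,-1):
      for x in(8,-8):
        for z in (-22,0):
          print(n,s,x,z,proj(t+R@[x,s*28.3,z],*k))
f=dict(np.load('pics/s1.npz'));C=cloud(f)
for v,u in [(283,368),(275,368),(265,368),(250,358),(262,360)]: print(v,u,C[v,u])
f=dict(np.load('pics/w1.npz'));C=cloud(f)
for v,u in [(300,245),(330,240),(300,392),(330,400)]: print(v,u,C[v,u])
E
```

```text
22.0
w1 1 8 -22 [[266.  261.7]]
w1 1 8 0 [[260.8 275.5]]
w1 1 -8 -22 [[266.8 288.3]]
w1 1 -8 0 [[261.8 304.6]]
w1 -1 8 -22 [[367. 262.]]
w1 -1 8 0 [[372.7 275.8]]
w1 -1 -8 -22 [[365.9 288.6]]
w1 -1 -8 0 [[371.3 304.9]]
s1 1 8 -22 [[359.7 298.8]]
s1 1 8 0 [[360.3 288.7]]
s1 1 -8 -22 [[369.5 298.5]]
s1 1 -8 0 [[370.3 288.4]]
s1 -1 8 -22 [[356.3 276.3]]
s1 -1 8 0 [[356.8 266.3]]
s1 -1 -8 -22 [[365.6 276. ]]
s1 -1 -8 0 [[366.2 266. ]]
283 368 [478.6 162.9 146.7]
275 368 [479.5 162.4 162.4]
265 368 [480.5 163.9 183.2]
250 358 [492.1 207.9 242.7]
262 360 [499.2  98.5 134.8]
300 245 [491.  157.7 157.9]
330 240 [488.5 155.5 178.7]
300 392 [506.1  96.9 158.2]
330 400 [505.5  99.  184.4]
```

```bash
python3 - <<'E'
from h import *
np.set_printoptions(precision=1,suppress=True)
s=manip.read_state();print(s['clock'],s['eef_pos'],s['finger_gap'])
for n in ('s1','w1'):
    f=dict(np.load(f'pics/{n}.npz'));C=cloud(f)
    R=rot([0,0,0.237]); L=(C-[489.7,125.7,0])@R
    m=(f['d']>0)&(np.abs(L[...,0])<20)&(np.abs(L[...,1])<70)&(C[...,2]>95)
    z=C[m][:,2]; print(n,m.sum(),np.percentile(z,[0,1,2,5,10,25]))
    i=np.argsort(z)[:12]; v,u=np.nonzero(m)
    print(np.c_[u[i],v[i],L[m][i]])
E
python3 - <<'E'
import cv2
a=cv2.imread('pics/w1.png')[200:420,180:460]; cv2.imwrite('pics/w1c.png',cv2.resize(a,None,fx=2.7,fy=2.7))
E
```

```text
3.3333 [490.1 125.7 126.9] 56.25212318713932
s1 5477 [132.1 143.7 151.2 175.8 272.  305.6]
[[360.  263.    2.7 -29.4 132.1]
 [358.  263.    6.1 -29.4 132.2]
 [357.  263.    7.9 -28.5 133. ]
 [359.  263.    4.5 -28.3 133.1]
 [355.  261.   10.7 -33.8 133.2]
 [356.  262.    9.3 -30.9 133.3]
 [359.  286.   10.5  30.2 133.4]
 [359.  285.   10.4  28.9 134.3]
 [358.  262.    6.2 -29.4 134.3]
 [356.  261.    9.3 -31.9 134.7]
 [360.  262.    2.9 -28.7 134.8]
 [357.  262.    7.9 -28.9 134.9]]
w1 20374 [130.8 137.5 141.2 149.8 162.4 188. ]
[[376.  278.    8.7 -29.2 130.8]
 [252.  278.    8.6  31.9 131.3]
 [254.  281.    7.2  30.9 131.5]
 [377.  278.    9.  -29.6 131.6]
 [371.  307.   -6.5 -27.3 131.7]
 [258.  308.   -7.2  29.4 131.9]
 [257.  285.    5.2  29.5 131.9]
 [373.  281.    7.5 -27.6 131.9]
 [256.  281.    7.4  29.9 132. ]
 [257.  282.    6.9  29.4 132. ]
 [372.  285.    5.5 -27.2 132. ]
 [258.  306.   -6.   29.3 132.1]]
```

View pics/w1c.png

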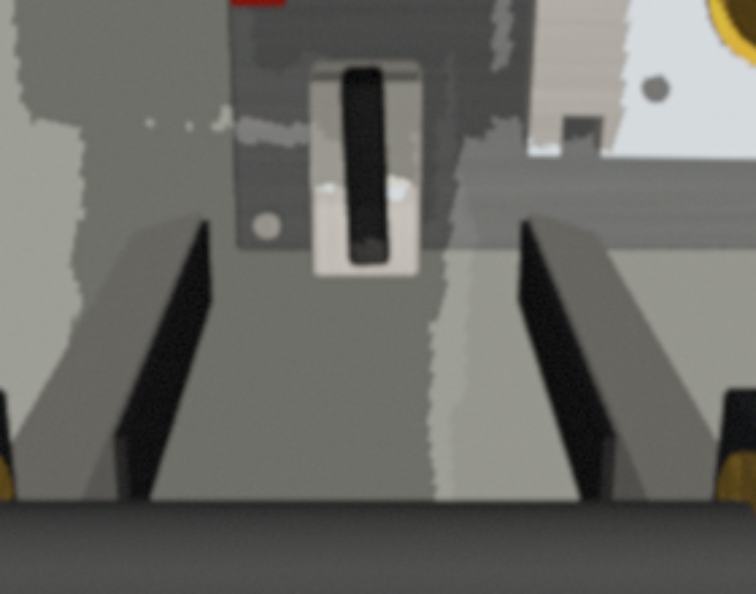

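The pictures show the fingertips at z≈131 in both cameras' depth, but the stated 22 mm puts them at z≈104. At a 56 mm gap the jaws can straddle the bar, collar and arm whichever figure is right. I'll go down to TCP z≈81 and look before closing.

>>> carry_out(deltas=[[[0.05,0,1.0],0,0.6],[[0.05,0,1.0],0,0.6],[[0,0,1.0],0,0.6],[[0,0,1.0],0,0.6],[[0,0,0.5],0,0.6],[[0,0,0],0,0.6]])

```text
clock: 3.83
eef_pos: [490.5, 125.9, 80.3]
eef_rot: [-3.141, 0.002, 0.239]
wrist_force: [-0.4, -0.0, -0.2]
finger_gap: 56.4
```

```bash
python3 - <<'E'
from h import *
np.set_printoptions(precision=1,suppress=True)
s=manip.read_state();print(s['clock'],s['eef_pos'],s['eef_rot'],s['wrist_force'],s['finger_gap'])
snap('wrist','w2');snap('side','s2')
R=rot([0,0,s['eef_rot'][2]])
for n in ('s2','w2'):
    f=dict(np.load(f'pics/{n}.npz'));C=cloud(f)
    L=(C-s['eef_pos'])@R
    m=(f['d']>0)&(np.abs(L[...,0])<12)&(np.abs(L[...,1])<50)&(np.abs(L[...,1])>23)&(C[...,2]>65)
    z=C[m][:,2]; print(n,m.sum(),np.percentile(z,[0,1,2,5,10,25]))
    m=(f['d']>0)&(np.abs(L[...,0])<30)&(np.abs(L[...,1])<12)&(C[...,2]>70)&(C[...,2]<95)
    print('bar z',np.percentile(C[m][:,2],[2,50,90,98]) if m.any() else None)
a=cv2.imread('pics/s2.png')[225:365,270:410]; a=cv2.resize(a,(600,600),interpolation=cv2.INTER_CUBIC); 
b=cv2.imread('pics/w2.png')[200:420,180:460]; cv2.imwrite('pics/w2c.png',cv2.resize(b,None,fx=2.7,fy=2.7)); cv2.imwrite('pics/s2c.png',a)
E
```

```text
3.8333 [490.5 125.9  80.3] [-3.1  0.   0.2] [-0.4 -0.  -0.2] 56.373360246858624
s2 1562 [ 87.   96.8 100.  108.5 121.6 227.3]
bar z [70.5 82.3 86.9 87.8]
w2 13183 [ 85.3  90.6  93.4  99.6 108.5 129.3]
bar z [73.6 87.9 88.8 89.3]
```

View pics/w2c.png

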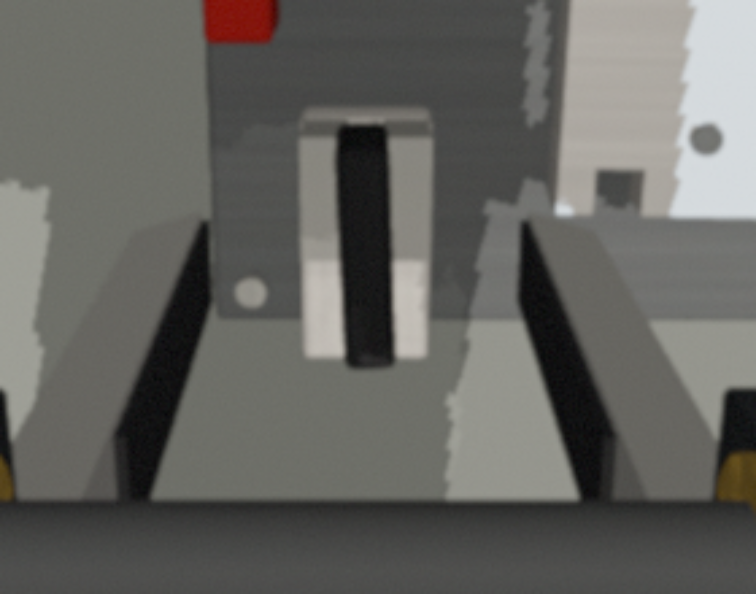

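View pics/s2c.png

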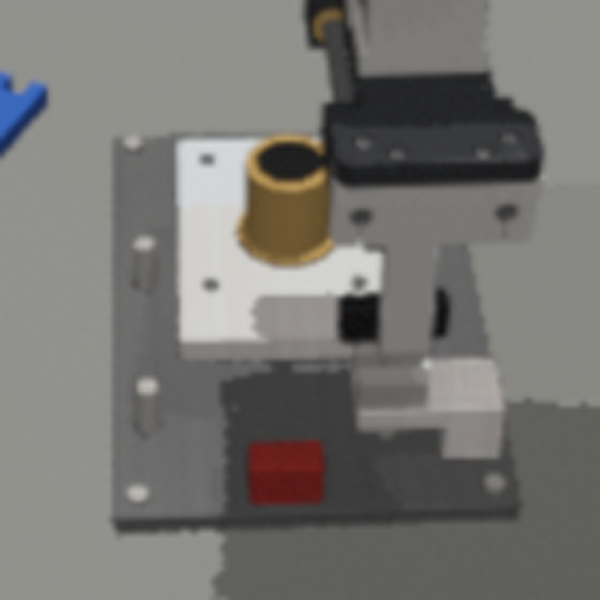

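Pictures again put the tips at z≈86 with TCP at 80.3, about 27 mm shorter than the state's figure. The jaws are centred on the bar at crop column 365. I'll go down 23 mm more, which is still clear of collar and arm either way. Then I'll close gently, since the gap will show what is held (10 mm for the bar, 28–30 mm for the collar or arm).

>>> carry_out(deltas=[[[0,0,0.6],0,0.6],[[0,0,0.6],0,0.6],[[0,0,0.6],0,0.6],[[0,0,0.5],0,0.6],[[0,0,0],0,0.6]], grip_force=5)

```text
clock: 4.35
eef_pos: [490.6, 125.9, 57.7]
eef_rot: [-3.142, 0.002, 0.239]
wrist_force: [0.1, 0.4, -0.1]
finger_gap: 56.5
```

>>> carry_out(deltas=[[[0,0,0],0,0.4],[[0,0,0],0,0.3],[[0,0,0],0,0.2],[[0,0,0],0,0.1],[[0,0,0],0,0.05],[[0,0,0],0,0.05],[[0,0,0],0,0.05],[[0,0,0],0,0.05]], grip_force=5)

```text
clock: 5.02
eef_pos: [491.2, 125.9, 59.0]
eef_rot: [3.141, -0.0, 0.239]
wrist_force: [0.5, -0.7, 1.5]
finger_gap: 10.6
```

```bash
python3 - <<'E'
from h import *
s=manip.read_state();print(s)
snap('wrist','w3');snap('side','s3')
a=cv2.imread('pics/s3.png')[225:365,270:410]; a=cv2.resize(a,(600,600),interpolation=cv2.INTER_CUBIC); cv2.imwrite('pics/s3c.png',a)
E
```

```text
{'clock': 5.0167, 'joints': array([ 1.78836715e-01,  3.72588544e-01,  1.78022037e+00, -1.54999730e-04,
        9.88755589e-01,  1.51105350e+00]), 'qd': array([ 0.00099095, -0.00046231,  0.00048051, -0.00096108, -0.00108709,
       -0.0010735 ]), 'effort': array([ 5.86309657e-01, -5.10679007e+01, -2.92969358e+01,  3.30834528e-01,
       -1.78694073e-01,  3.57585016e-02]), 'eef_pos': array([491.19747324, 125.94949314,  59.00015862]), 'eef_rot': array([ 3.14146172e+00, -2.03620169e-05,  2.38664752e-01]), 'wrist_force': array([ 0.50754533, -0.74116881,  1.45926631]), 'moment': array([-0.21970596,  0.16621613, -0.00112738]), 'finger_gap': 10.571211132461233}
```

View pics/s3c.png

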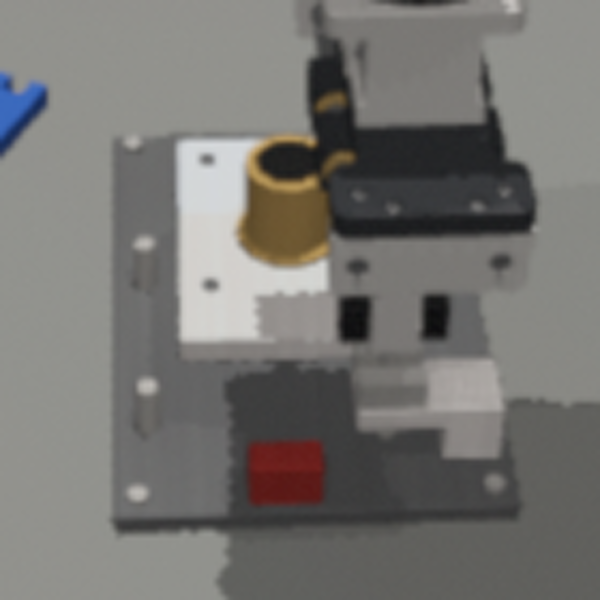

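View pics/w3.png

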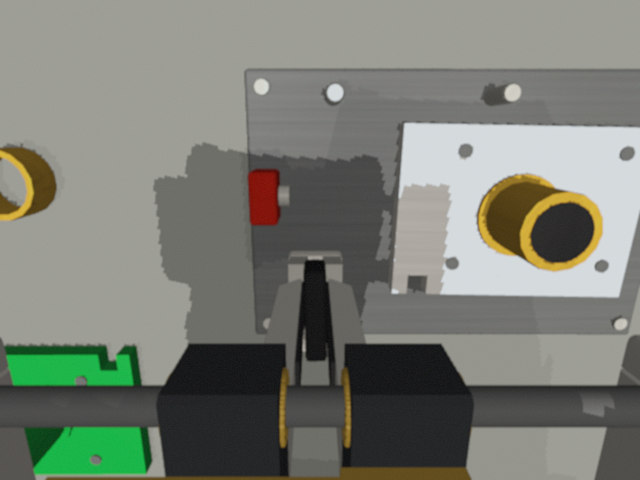

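The gap of 10.6 mm means the bar is held, so the pictures were right and the tips lie about 27 mm further back than stated. I'll firm the grip and pull up.

>>> carry_out(deltas=[[[0,0,0],0,0],[[0,0,0],0,0],[[0,0,-0.3],0,0],[[0,0,-0.3],0,0],[[0,0,-0.3],0,0],[[0,0,-0.3],0,0],[[0,0,-0.25],0,0],[[0,0,0],0,0],[[0,0,0],0,0]], grip_force=30)

```text
clock: 5.87
eef_pos: [491.1, 125.9, 73.4]
eef_rot: [3.142, 0.0, 0.239]
wrist_force: [2.1, -2.4, -7.4]
finger_gap: 9.8
```

```bash
python3 - <<'E'
from h import *
np.set_printoptions(precision=2,suppress=True)
s=manip.read_state();print(s['clock'],s['eef_pos'],s['wrist_force'],s['moment'],s['finger_gap'])
snap('side','s4')
a=cv2.imread('pics/s4.png')[225:365,270:410]; a=cv2.resize(a,(600,600),interpolation=cv2.INTER_CUBIC); cv2.imwrite('pics/s4c.png',a)
E
```

```text
5.8667 [491.09 125.94  73.38] [ 2.11 -2.41 -7.4 ] [-0.45 -0.33 -0.02] 9.845698137207195
```

View pics/s4c.png

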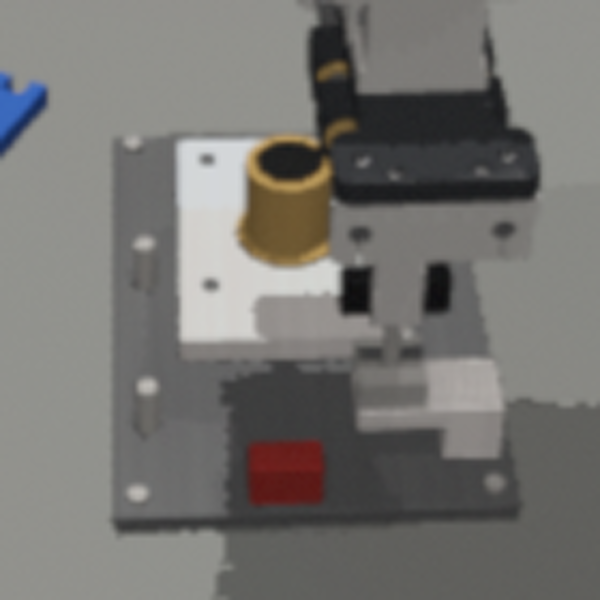

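The bar is up about 14 mm with about 7 N of spring load. Now I'll twist counter-clockwise, which is a negative tool turn.

>>> carry_out(deltas=[[[0,0,0],-6,0],[[0,0,0],-6,0],[[0,0,0],-6,0],[[0,0,0],-6,0],[[0,0,0],-6,0],[[0,0,0],-6,0],[[0,0,0],-6,0],[[0,0,0],-6,0],[[0,0,0],-4,0],[[0,0,0],0,0]])

```text
clock: 6.75
eef_pos: [490.8, 126.3, 73.1]
eef_rot: [-3.14, 0.0, 1.149]
wrist_force: [-0.7, 2.1, -7.3]
finger_gap: 9.8
```

>>> carry_out(deltas=[[[0,0,0.1],0,0],[[0,0,0.1],0,0],[[0,0,0.05],0,0],[[0,0,0],0,0]])

```text
clock: 7.08
eef_pos: [491.0, 126.2, 71.0]
eef_rot: [-3.141, -0.0, 1.145]
wrist_force: [-2.9, 3.3, -3.1]
finger_gap: 9.8
```

```bash
python3 - <<'E'
from h import *
np.set_printoptions(precision=2,suppress=True)
s=manip.read_state();print(s['clock'],s['eef_pos'],s['eef_rot'],s['wrist_force'],s['moment'],s['finger_gap'],s['joints'])
E
```

```text
7.0833 [490.96 126.2   71.  ] [-3.14 -0.    1.14] [-2.91  3.34 -3.05] [0.65 0.83 0.01] 9.782354311257118 [0.18 0.35 1.77 0.   1.02 0.6 ]
```

>>> carry_out(deltas=[[[0,0,0],0,0.2],[[0,0,0],0,0.3],[[0,0,0],0,0.4],[[0,0,0],0,0.4],[[0,0,0],0,0.4],[[0,0,-1],0,0.4],[[0,0,-2],0,0.4],[[0,0,-2],0,0.4],[[0,0,-2],0,0.4],[[0,0,0],0,0.4]], grip_force=5)

```text
clock: 7.92
eef_pos: [492.8, 126.3, 145.4]
eef_rot: [3.136, -0.003, 1.146]
wrist_force: [-0.4, -0.2, 1.7]
finger_gap: 37.8
```

```bash
python3 - <<'E'
from h import *
np.set_printoptions(precision=2,suppress=True)
snap('wrist','w5');snap('side','s5')
s=manip.read_state();print(s['clock'],s['eef_pos'],s['eef_rot'],s['wrist_force'],s['moment'],s['finger_gap'])
a=cv2.imread('pics/s5.png')[225:365,270:410]; a=cv2.resize(a,(600,600),interpolation=cv2.INTER_CUBIC); cv2.imwrite('pics/s5c.png',a)
E
```

```text
8.0167 [491.44 126.02 141.72] [ 3.14 -0.    1.15] [ 0.03 -0.69 -0.03] [-0.1   0.17 -0.04] 37.69013149397518
```

View pics/s5c.png

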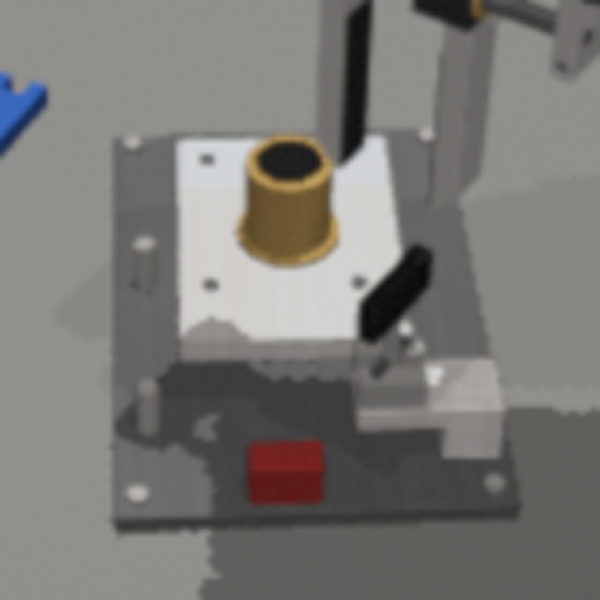

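View pics/w5.png

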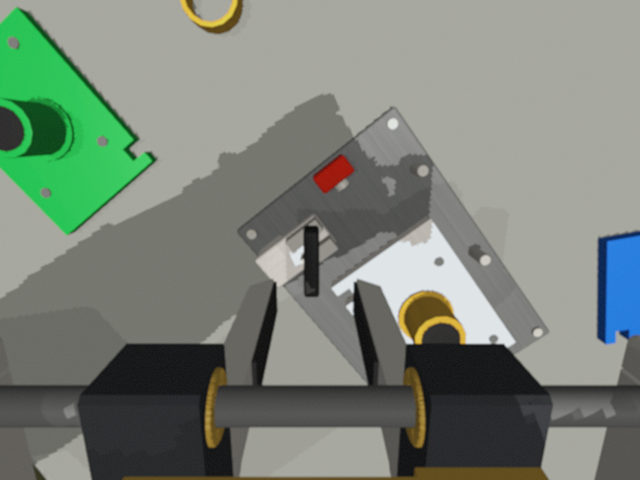

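The handle stays up and twisted after release (side crop bar (395,293); wrist (311,260)). Next come the gripper body's height and the handle's height, so I can choose a grasp direction on the boss.

```bash
python3 - <<'E'
from h import *
np.set_printoptions(precision=1,suppress=True)
# body bottom relative to TCP from side view s2 (TCP z 80.3) and s1
for n,p,yaw in (('s2',(490.5,125.9,80.3),.239),('s1',(489.7,125.7,126.),.237),('s5',(491.4,126.,141.7),1.146)):
    f=dict(np.load(f'pics/{n}.npz'));C=cloud(f);L=(C-p)@rot([0,0,yaw])
    for lo,hi in ((22,30),(32,44),(46,60),(62,80)):
        m=(f['d']>0)&(np.abs(L[...,0])<45)&(np.abs(L[...,1])>lo)&(np.abs(L[...,1])<hi)&(L[...,2]>-5 if n!='s2' else L[...,2]>3)&(C[...,2]>70)
        if m.sum()>20:
            print(n,lo,hi,m.sum(),'z rel TCP pct 2,5,20,50',np.percentile(L[m][:,2],[2,5,20,50]))
        m2=m&(np.abs(L[...,0])>12)
        if m2.sum()>20: print('   |x|>12',np.percentile(L[m2][:,2],[2,5,20,50]))
f=dict(np.load('pics/w5.npz'));C=cloud(f);print('handle top z',[C[v,u] for v,u in ((235,311),(255,311),(285,312))])
k=(f['mtx'],f['eye'],f['ori']);print('ends',ray([(311,228),(312,296)],100,*k))
print('boss top',ray([(439,340)],64,*k))
E
```

```text
s2 22 30 641 z rel TCP pct 2,5,20,50 [114.9 124.5 197.3 211.1]
   |x|>12 [119.2 124.3 194.5 210.2]
s2 32 44 2695 z rel TCP pct 2,5,20,50 [ 24.8  38.7 151.9 192.9]
   |x|>12 [127.1 145.8 172.9 296.4]
s2 46 60 4173 z rel TCP pct 2,5,20,50 [146.2 147.5 263.1 294.3]
   |x|>12 [146.2 244.7 266.1 294.1]
s2 62 80 804 z rel TCP pct 2,5,20,50 [104.7 106.3 112.5 145.2]
   |x|>12 [104.6 106.3 112.3 140.5]
s1 22 30 728 z rel TCP pct 2,5,20,50 [ 12.9 117.9 193.5 210. ]
   |x|>12 [118.4 121.5 193.4 209.2]
s1 32 44 2879 z rel TCP pct 2,5,20,50 [ 22.7  36.2 148.9 190.2]
   |x|>12 [126.4 142.8 170.7 246. ]
s1 46 60 4461 z rel TCP pct 2,5,20,50 [145.9 147.1 260.4 290.4]
   |x|>12 [145.9 244.5 263.8 290.3]
s1 62 80 901 z rel TCP pct 2,5,20,50 [104.3 105.5 112.1 126.5]
   |x|>12 [104.5 105.8 112.4 124.5]
s5 22 30 1584 z rel TCP pct 2,5,20,50 [ 17.5  24.5  58.9 129.3]
   |x|>12 [111.9 116.6 128.7 194.4]
s5 32 44 2125 z rel TCP pct 2,5,20,50 [109.5 115.  139.9 188.6]
   |x|>12 [112.3 117.4 132.7 191.6]
s5 46 60 1928 z rel TCP pct 2,5,20,50 [119.9 122.6 147.1 282.6]
   |x|>12 [119.7 122.3 147.8 286.8]
s5 62 80 3144 z rel TCP pct 2,5,20,50 [107.9 112.  142.7 276.9]
   |x|>12 [108.1 112.8 142.3 281.6]
handle top z [array([496.7, 144.5,  97.6]), array([491.4, 132.7,  97.3]), array([483.7, 114.3,  97.1])]
ends [[498.8 149.  100. ]
 [481.1 108.5 100. ]]
boss top [[547.3  22.1  64. ]]
```

The gripper body also sits about 28 mm higher than stated, at TCP+104, so it clears the held-out handle (top about 98–100). I'll take the boss with the jaw axis on the fixture's +x+y diagonal, so a single push presses dowels and stop together. First I move over the boss and turn.

>>> carry_out(deltas=[[[-1.46,1.95,0],0,0.65],[[-1.46,1.95,0],0,0.65],[[-1.46,1.95,0],0,0.65],[[-1.46,1.95,0],0,0.65],[[-1.46,1.95,0],0,0.65],[[0,0,0],-7,0.65],[[0,0,0],-7,0.65],[[0,0,0],-7,0.65],[[0,0,0],-7,0.65],[[0,0,0],-7,0.65],[[0,0,0],-7,0.65],[[0,0,0],-7,0.65],[[0,0,0],-7,0.65],[[0,0,0],-7,0.65],[[0,0,0],-7,0.65],[[0,0,0],-7,0.65],[[0,0,0],-6,0.65],[[0,0,2],0,0.65],[[0,0,2],0,0.65],[[0,0,0],0,0.65]])

```text
clock: 9.68
eef_pos: [547.7, 19.4, 96.7]
eef_rot: [-3.138, -0.006, 2.595]
wrist_force: [-0.4, -0.2, -0.5]
finger_gap: 60.9
```

```bash
python3 - <<'E'
from h import *
np.set_printoptions(precision=2,suppress=True)
s=manip.read_state();print(s['clock'],s['eef_pos'],s['eef_rot'],s['wrist_force'],s['moment'],s['finger_gap'])
snap('wrist','w6');snap('side','s6')
a=cv2.imread('pics/s6.png')[215:365,270:410]; a=cv2.resize(a,(560,600),interpolation=cv2.INTER_CUBIC); cv2.imwrite('pics/s6c.png',a)
E
```

```text
9.6833 [547.72  19.37  96.69] [-3.14 -0.01  2.59] [-0.43 -0.17 -0.53] [-0.06  0.05  0.02] 60.86735741351458
```

View pics/w6.png

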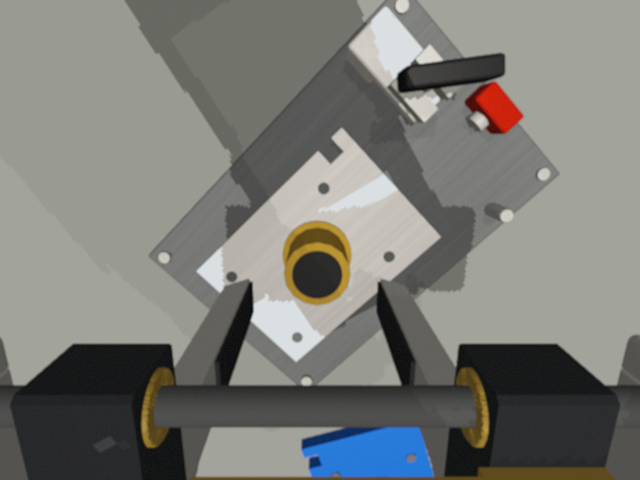

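View pics/s6c.png

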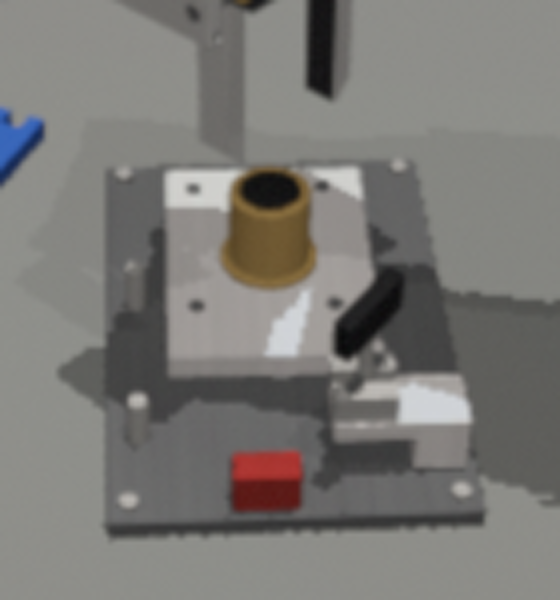

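```bash
python3 - <<'E'
from h import *
np.set_printoptions(precision=2,suppress=True)
f=dict(np.load('pics/w6.npz'));k=(f['mtx'],f['eye'],f['ori'])
b=ray([(317,274)],64,*k)[0]; print('boss',b)
p=np.array([547.7,19.4]);c,s=np.cos(2.595),np.sin(2.595)
d=b[:2]-p; print('tool dx,dy',d@[c,s],d@[s,-c])
dw=ray([(508,215.5)],34,*k)[0];print('dowA',dw)
print('plate corners',ray([(342,128),(441,237),(297,362),(197,269)],22,*k))
C=cloud(f)
L=(C-[547.7,19.4,96.7])@rot([0,0,2.595]); m=(f['d']>0)&(np.abs(L[...,0])<12)&(np.abs(L[...,1])<50)&(np.abs(L[...,1])>23)&(C[...,2]>80)
print(np.percentile(L[m][:,2],[0,1,2,5]))
m=(f['d']>0)&(np.hypot(C[...,0]-b[0],C[...,1]-b[1])<30)&(C[...,2]<75)
z=C[m][:,2];r=np.hypot(C[m][:,0]-b[0],C[m][:,1]-b[1]);
for h in range(22,68,4): q=(z>h-2)&(z<h+2); print(h,q.sum(),np.percentile(r[q],[5,50,95]) if q.sum()>5 else '')
E
```

```text
boss [550.81  19.79  64.  ]
tool dx,dy -2.453106274798128 1.9508421018234183
dowA [590.15 141.55  34.  ]
plate corners [[486.91  77.49  22.  ]
 [585.27  99.58  22.  ]
 [616.79 -37.83  22.  ]
 [516.51 -59.    22.  ]]
[ 6.55 11.57 14.23 20.58]
22 1105 [24.56 27.41 29.74]
26 933 [20.42 23.06 28.93]
30 71 [19.87 20.24 21.16]
34 71 [19.86 20.33 20.67]
38 76 [19.83 20.29 20.68]
42 79 [19.81 20.24 20.61]
46 77 [19.84 20.31 20.69]
50 85 [19.84 20.28 20.74]
54 93 [19.86 20.29 20.64]
58 98 [19.83 20.3  20.66]
62 117 [16.72 20.2  20.6 ]
66 3237 [ 4.43 13.9  19.43]
```

>>> carry_out(deltas=[[[-0.25,0.2,0.5],0,0.65],[[0,0,1],0,0.65],[[0,0,1],0,0.65],[[0,0,1],0,0.65],[[0,0,1],0,0.65],[[0,0,1],0,0.65],[[0,0,0.8],0,0.65],[[0,0,0.4],0,0.65],[[0,0,0.3],0,0.65],[[0,0,0],0,0.65],[[0,0,0],0,0.65]])

```text
clock: 10.7
eef_pos: [553.3, 19.7, 31.2]
eef_rot: [3.141, 0.0, 2.595]
wrist_force: [0.3, -0.3, 0.2]
finger_gap: 61.2
```

```bash
python3 - <<'E'
from h import *
np.set_printoptions(precision=2,suppress=True)
s=manip.read_state();print(s['clock'],s['eef_pos'],s['eef_rot'],s['wrist_force'],s['moment'],s['finger_gap'])
snap('side','s7')
a=cv2.imread('pics/s7.png')[195:365,250:410]; a=cv2.resize(a,None,fx=3.5,fy=3.5,interpolation=cv2.INTER_CUBIC); cv2.imwrite('pics/s7c.png',a)
E
```

```text
10.7 [553.3   19.71  31.17] [3.14 0.   2.59] [ 0.3  -0.34  0.17] [-0.08 -0.   -0.03] 61.17876961759765
```

View pics/s7c.png

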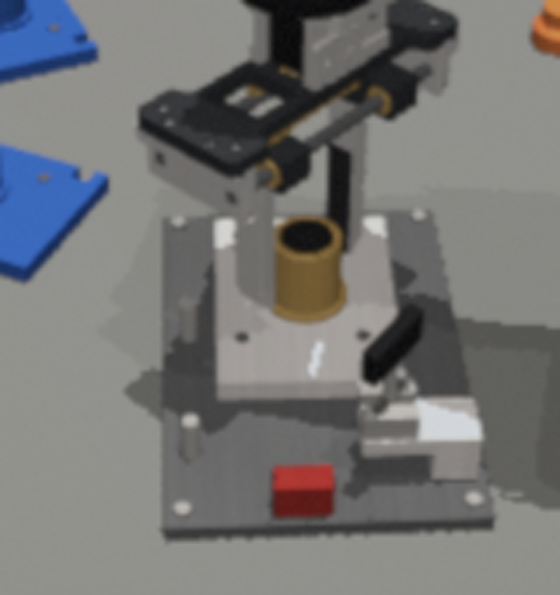

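>>> carry_out(deltas=[[[0.2,-0.1,0.25],0,0.65],[[0,0,0.25],0,0.6],[[0,0,0],0,0.5],[[0,0,0],0,0.45],[[0,0,0],0,0.4],[[0,0,0],0,0.4],[[0,0,0],0,0.4],[[0,0,0],0,0.4]], grip_force=5)

```text
clock: 11.42
eef_pos: [550.9, 19.9, 26.0]
eef_rot: [-3.142, 0.0, 2.595]
wrist_force: [-0.7, -1.5, 1.1]
finger_gap: 39.9
```

```bash
python3 - <<'E'
from h import *
np.set_printoptions(precision=2,suppress=True)
s=manip.read_state();print(s['clock'],s['eef_pos'],s['eef_rot'],s['wrist_force'],s['moment'],s['finger_gap'],s['effort'])
E
```

```text
11.4167 [550.9   19.86  26.  ] [-3.14  0.    2.59] [-0.74 -1.46  1.09] [-0.15  0.19 -0.03] 39.944291733827484 [  0.48 -57.95 -28.92   0.22  -0.11   0.  ]
```

The boss is held at a gap of 39.9 mm, TCP (550.9, 19.9). I'll slide to just short of home, about +7 mm in x and +56 mm in y of the fixture, with a 0.8° straightening turn.

>>> carry_out(deltas=[[[0.35,0.44,0],-0.1,0.4],[[0.35,0.44,0],-0.1,0.4],[[0.35,0.44,0],-0.1,0.4],[[0.35,0.44,0],-0.1,0.4],[[0.35,0.44,0],-0.1,0.4],[[0.35,0.44,0],-0.1,0.4],[[0.35,0.44,0],-0.1,0.4],[[0.35,0.44,0],-0.1,0.4],[[0.35,0.44,0],0,0.4],[[0.35,0.44,0],0,0.4],[[0,0,0],0,0.4],[[0,0,0],0,0.4]], grip_force=6)

```text
clock: 12.42
eef_pos: [543.4, 76.3, 26.0]
eef_rot: [3.141, -0.0, 2.609]
wrist_force: [-1.0, 3.0, 0.7]
finger_gap: 39.8
```

```bash
python3 - <<'E'
from h import *
np.set_printoptions(precision=2,suppress=True)
s=manip.read_state();print(s['clock'],s['eef_pos'],s['eef_rot'],s['wrist_force'],s['moment'],s['finger_gap'])
snap('wrist','w8');snap('side','s8');snap('scene','c8')
a=cv2.imread('pics/s8.png')[195:365,250:410]; a=cv2.resize(a,None,fx=3.5,fy=3.5,interpolation=cv2.INTER_CUBIC); cv2.imwrite('pics/s8c.png',a)
a=cv2.imread('pics/c8.png')[205:305,255:420]; cv2.imwrite('pics/c8c.png',cv2.resize(a,None,fx=4.8,fy=4.8,interpolation=cv2.INTER_CUBIC))
E
```

```text
12.4167 [543.36  76.35  25.99] [ 3.14 -0.    2.61] [-1.03  2.99  0.75] [0.39 0.11 0.03] 39.78516392637439
```

View pics/w8.png

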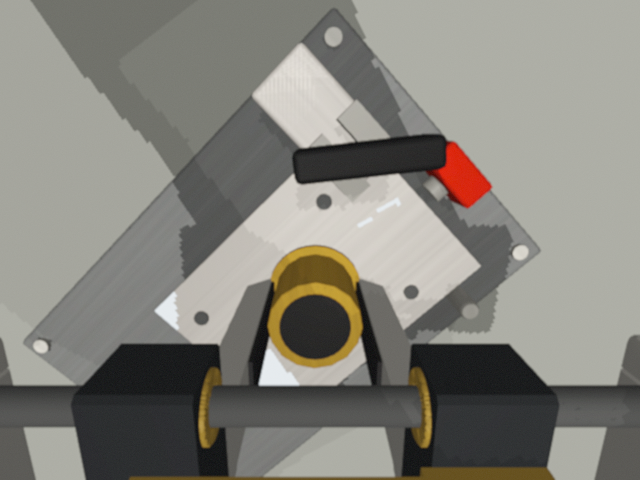

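View pics/s8c.png

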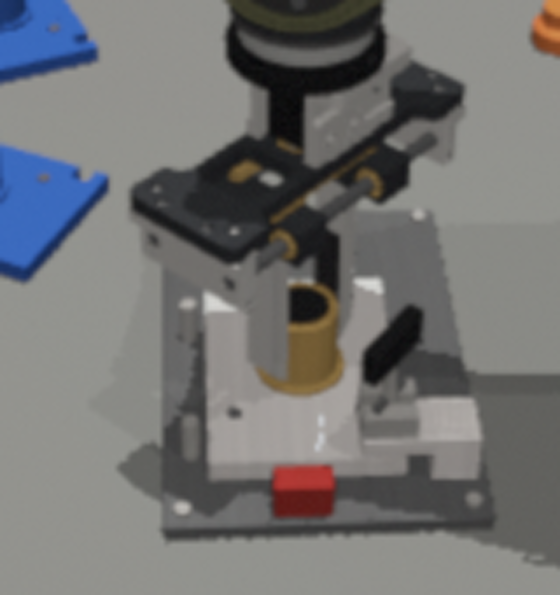

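View pics/c8c.png

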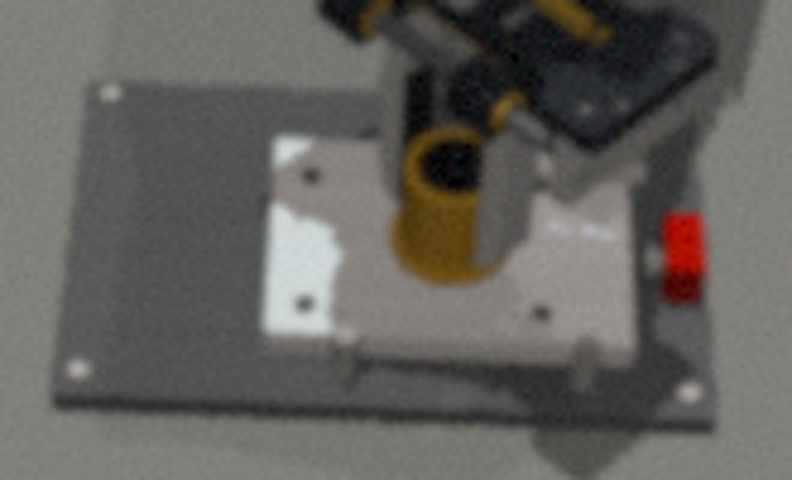

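>>> carry_out(deltas=[[[0.03,0.11,0],0,0.4],[[0.03,0.11,0],0,0.4],[[0.03,0.11,0],0,0.4],[[0.03,0.11,0],0,0.4],[[0.03,0.11,0],0,0.4],[[0,0,0],0,0.4],[[0,0,0],0,0.4]])

```text
clock: 13.15
eef_pos: [545.1, 81.3, 26.0]
eef_rot: [3.141, 0.0, 2.609]
wrist_force: [0.6, -1.4, 0.6]
finger_gap: 39.9
```

```bash
cat >> h.py <<'E'
def st():
    s=manip.read_state(); a=np.radians(13.7); R=np.array([[np.cos(a),-np.sin(a)],[np.sin(a),np.cos(a)]])
    np.set_printoptions(precision=2,suppress=True)
    print(s['clock'],s['eef_pos'],'yaw',s['eef_rot'][2],'fix',(s['eef_pos'][:2]-[546,83.2])@R,'Ffix',s['wrist_force'][:2]@R,s['wrist_force'][2],'M',s['moment'],s['finger_gap'])
E
python3 -c "from h import *;st()"
```

```text
13.15 [545.09  81.25  25.98] yaw 2.6088013283132225 fix [-1.34 -1.68] Ffix [ 0.25 -1.52] 0.5989965347014947 M [-0.25 -0.06  0.01] 39.92099252248017
```

>>> carry_out(deltas=[[[0.04,0.04,0],0,0.4],[[0.04,0.04,0],0,0.4],[[0.04,0.04,0],0,0.4],[[0,0,0],0,0.4],[[0,0,0],0,0.4]])

```text
clock: 13.57
eef_pos: [544.7, 82.4, 26.0]
eef_rot: [-3.141, 0.001, 2.609]
wrist_force: [1.7, -5.6, 1.2]
finger_gap: 39.8
```

```bash
python3 -c "from h import *;st()"
```

```text
13.5667 [544.72  82.36  26.01] yaw 2.6088218852090304 fix [-1.44 -0.51] Ffix [ 0.32 -5.8 ] 1.2110822844612295 M [-1.09 -0.3   0.07] 39.754819489284706
```

Stop contact shows at Fy≈-5.8 N. Now in towards the dowels.

>>> carry_out(deltas=[[[-0.03,0.03,0],0,0.4],[[-0.03,0.03,0],0,0.4],[[-0.03,0.03,0],0,0.4],[[-0.03,0.03,0],0,0.4],[[0,0,0],0,0.4],[[0,0,0],0,0.4]])

```text
clock: 14.07
eef_pos: [545.8, 82.5, 25.9]
eef_rot: [-3.14, -0.0, 2.609]
wrist_force: [-2.0, -8.3, 2.8]
finger_gap: 39.7
```

```bash
python3 -c "from h import *;st()"
```

```text
14.0667 [545.84  82.48  25.91] yaw 2.608770731120563 fix [-0.32 -0.66] Ffix [-3.9  -7.59] 2.76298315049606 M [-1.53  0.44  0.06] 39.73819779512702
```

Both contacts carry load, with Fx≈-4, Fy≈-7.6 and little yaw moment. I'll slacken the jaws slightly so the plate can turn freely, and press with one finger along the diagonal.

>>> carry_out(deltas=[[[0,0,0],0,0.45],[[0,0,0],0,0.45],[[0,0.05,0],0,0.45],[[0,0.05,0],0,0.45],[[0,0.04,0],0,0.45],[[0,0,0],0,0.45],[[0,0,0],0,0.45]])

```text
clock: 14.65
eef_pos: [546.4, 83.8, 25.7]
eef_rot: [-3.14, -0.001, 2.609]
wrist_force: [-4.0, -7.5, 1.4]
finger_gap: 42.0
```

```bash
python3 -c "from h import *;st()"
```

```text
14.65 [546.42  83.8   25.74] yaw 2.608868905675323 fix [0.55 0.49] Ffix [-5.64 -6.3 ] 1.385814692938097 M [-1.35  0.54  0.03] 41.96821278392479
```

>>> carry_out(deltas=[[[0,0,0],0,0.45],[[0,0,0],0,0.45],[[0,0,0],0,0.45],[[0,0,0],0,0.45],[[0,0,0],0,0.45],[[0,0,0],0,0.45],[[0,0,0],0,0.45],[[0,0,0],0,0.45],[[0,0,0],0,0.45],[[0,0,0],0,0.45],[[0,0,0],0,0.45],[[0,0,0],0,0.45]])

```text
clock: 15.65
eef_pos: [546.4, 83.8, 25.7]
eef_rot: [-3.14, -0.001, 2.609]
wrist_force: [-3.7, -7.9, 1.3]
finger_gap: 42.1
```

```bash
python3 - <<'E'
from h import *
st()
snap('wrist','w9');snap('side','s9');snap('scene','c9')
a=cv2.imread('pics/s9.png')[265:355,280:400]; a=cv2.resize(a,None,fx=6,fy=6,interpolation=cv2.INTER_CUBIC); cv2.imwrite('pics/s9c.png',a)
a=cv2.imread('pics/c9.png')[205:305,255:420]; cv2.imwrite('pics/c9c.png',cv2.resize(a,None,fx=4.8,fy=4.8,interpolation=cv2.INTER_CUBIC))
E
```

```text
15.65 [546.43  83.79  25.74] yaw 2.608801774548802 fix [0.56 0.47] Ffix [-5.5  -6.78] 1.3249283449044271 M [-1.33  0.54  0.02] 42.08432103942213
```

View pics/w9.png

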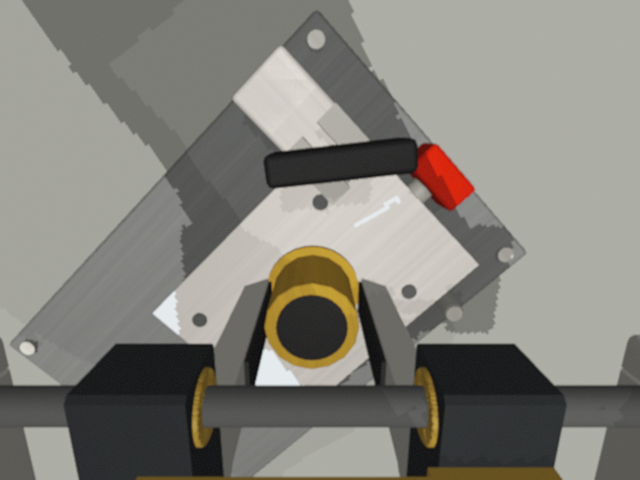

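View pics/s9c.png

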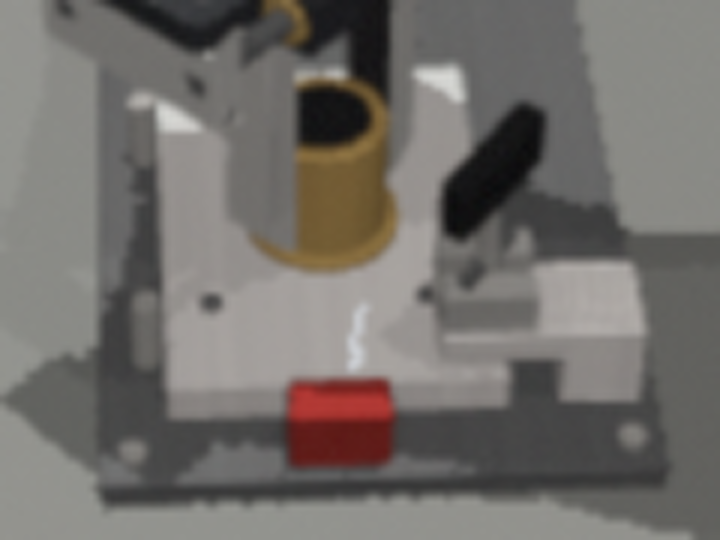

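View pics/c9c.png

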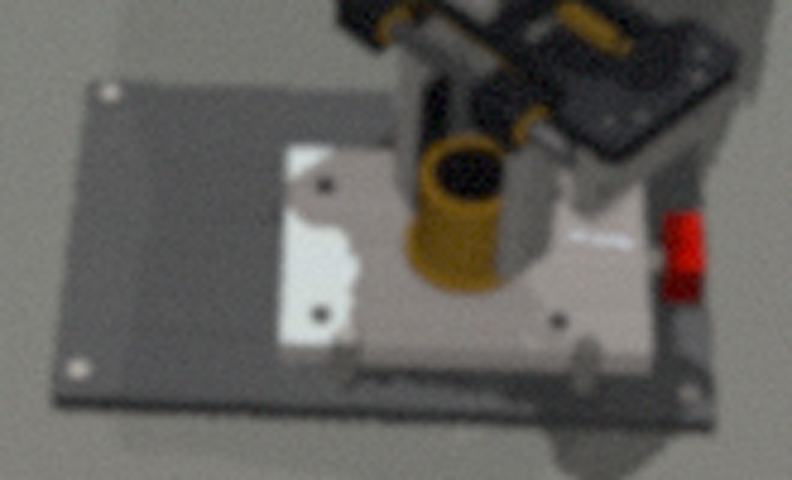

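```bash
python3 - <<'E'
from h import *
np.set_printoptions(precision=1,suppress=True)
a=np.radians(13.7);R=np.array([[np.cos(a),-np.sin(a)],[np.sin(a),np.cos(a)]])
F=lambda P:(P[:,:2]-[546,83.2])@R
S=dict(np.load('pics/c9.npz'));D=dict(np.load('pics/s9.npz'));W=dict(np.load('pics/w9.npz'))
k=lambda f:(f['mtx'],f['eye'],f['ori'])
cs=lambda l:np.array(l)/4.8+[254.6,204.6]
cd=lambda l:np.array(l)/6+[279.6,264.6]
print('scene dowels B,A',F(ray(cs([(347,333),(587,343)]),34,*k(S))),'plate corners +x-y,+x+y,-x-y',F(ray(cs([(279,346),(652,354),(288,146)]),22,*k(S))))
print('side plate edge pts',F(ray(cd([(158,132),(166,392),(512,371)]),22,*k(D))),'dowel tops B,A',F(ray(cd([(140,101),(145,297)]),34,*k(D))))
print('wrist plate',F(ray([(479,264)],22,*k(W))),'dowA',F(ray([(454,313)],34,*k(W))))
for n,f in (('w9',W),('side',D)):
  C=cloud(f);X=(C[...,:2]-[546,83.2])@R
  m=(f['d']>0)&(abs(C[...,2]-22)<3)&(abs(X[...,0])<60)&(X[...,1]>20)&(X[...,1]<75)&(X[...,0]>-20)
  for y0 in (20,30,55,60,65):
    q=m&(abs(X[...,1]-y0)<3); 
    if q.sum()>5: print(n,y0,'max x',np.percentile(X[q][:,0],[90,97,100]))
  q=m&(X[...,0]>20)&(X[...,0]<45); print(n,'max y',np.percentile(X[q][:,1],[95,99,100]))
  # plate top heights
  for (x0,y0) in ((40,60),(40,20),(-20,60),(-40,-60),(-40,-30),(20,40)):
    q=(f['d']>0)&(np.hypot(X[...,0]-x0,X[...,1]-y0)<6); print((x0,y0),np.median(C[q][:,2]) if q.any() else None)
E
python3 - <<'E'
import cv2
a=cv2.imread('pics/w9.png')[220:380,360:540]; cv2.imwrite('pics/w9c.png',cv2.resize(a,None,fx=3.7,fy=3.7,interpolation=cv2.INTER_CUBIC))
E
```

```text
scene dowels B,A [[ 53.6 -46.3]
 [ 54.2  43.1]] plate corners +x-y,+x+y,-x-y [[ 51.3 -71.6]
 [ 48.5  68.7]
 [-51.6 -72.4]]
side plate edge pts [[ 50.4 -43.8]
 [ 50.1  70.1]
 [-51.2  66.3]] dowel tops B,A [[ 55.9 -45.4]
 [ 55.5  43. ]]
wrist plate [[48.3 71.3]] dowA [[53.4 45.7]]
w9 20 max x [10.1 44.9 48.7]
w9 30 max x [41.3 46.4 48.8]
w9 55 max x [40.9 46.  48.8]
w9 60 max x [40.9 46.1 48.6]
w9 65 max x [40.9 46.3 48.8]
w9 max y [68.7 70.4 70.9]
(40, 60) 133.54252942042433
(40, 20) 21.198651512936706
(-20, 60) 21.26557864538404
(-40, -60) 21.422682485657987
(-40, -30) 21.30689311576063
(20, 40) 21.29400932472862
side 20 max x [44.7 48.9 49.7]
side 30 max x [43.3 48.8 49.9]
side 55 max x [43.3 49.3 50.4]
side 60 max x [45.1 48.6 50.4]
side 65 max x [43.5 47.  48.8]
side max y [68.8 70.3 71.3]
(40, 60) 171.39263227954598
(40, 20) 157.1723592031762
(-20, 60) 324.2819323891265
(-40, -60) 21.06607837548006
(-40, -30) 351.10162842844045
(20, 40) 151.22767358855364
```

View pics/w9c.png

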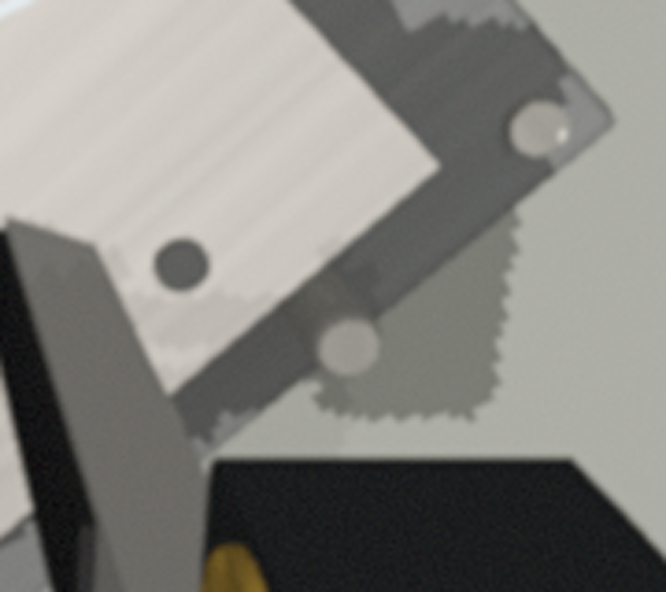

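The plate lies flat: top at 21.2–21.4 mm at all corners I could measure. Its edge sits about 5 mm from the dowel axes and its far edge at y≈70, as home requires. I'll add a slight extra press to confirm stiff contact, and hold it.

>>> carry_out(deltas=[[[0,0.02,0],0,0.45],[[0,0.01,0],0,0.45],[[0,0,0],0,0.45],[[0,0,0],0,0.45],[[0,0,0],0,0.45],[[0,0,0],0,0.45],[[0,0,0],0,0.45],[[0,0,0],0,0.45]])

```text
clock: 16.47
eef_pos: [546.5, 83.8, 25.7]
eef_rot: [-3.139, -0.001, 2.609]
wrist_force: [-5.2, -9.7, 3.0]
finger_gap: 42.6
```

```bash
python3 -c "from h import *;st()"
```

```text
16.4667 [546.45  83.84  25.73] yaw 2.6088294548213757 fix [0.59 0.51] Ffix [-7.33 -8.2 ] 3.0363306815602202 M [-1.75  0.83  0.02] 42.60639528058572
```

The TCP barely moved and the force rose, so the contact is solid: about 7.3 N on the dowels and 8.2 N on the stop. Now I'll open, rise, and go back to the handle.

>>> carry_out(deltas=[[[0,0,0],0,0.5],[[0,0,0],0,0.55],[[0,0,0],0,0.62],[[0,0,0],0,0.65],[[0,0,0],0,0.65],[[0,0,-1],0,0.65],[[0,0,-2],0,0.65],[[0,0,-2],0,0.65],[[0,0,-2],0,0.65],[[0,0,-2],0,0.65],[[0,0,-2],0,0.65],[[0,0,-0.6],0,0.65],[[0,0,0],0,0.65],[[0,0,0],0,0.65]])

```text
clock: 17.63
eef_pos: [546.8, 84.7, 141.5]
eef_rot: [-3.141, -0.0, 2.609]
wrist_force: [0.4, -0.1, -0.3]
finger_gap: 61.3
```

```bash
python3 - <<'E'
from h import *
st()
p=manip.read_state()['eef_pos'][:2];y=manip.read_state()['eef_rot'][2]
d=np.array([491,126.2])-p;print('to handle tool',d@[np.cos(y),np.sin(y)],d@[np.sin(y),-np.cos(y)],'turn',np.degrees(y-1.145))
E
```

```text
17.6333 [546.79  84.66 141.47] yaw 2.6087549997647344 fix [1.12 1.23] Ffix [ 0.41 -0.2 ] -0.3028032496317099 M [0.02 0.06 0.04] 61.27593976915506
to handle tool 69.15831317319133 7.435685071778021 turn 83.86698372769209
```

>>> carry_out(deltas=[[[1.73,0.19,0],0,0.45],[[1.73,0.19,0],0,0.45],[[1.73,0.19,0],0,0.45],[[1.73,0.18,0],0,0.45],[[0,0,0],7,0.45],[[0,0,0],7,0.45],[[0,0,0],7,0.45],[[0,0,0],7,0.45],[[0,0,0],7,0.45],[[0,0,0],7,0.45],[[0,0,0],7,0.45],[[0,0,0],7,0.45],[[0,0,0],7,0.45],[[0,0,0],7,0.45],[[0,0,0],7,0.45],[[0,0,0],7,0.45],[[0,0,0],0,0.45],[[0,0,0],0,0.45]])

```text
clock: 19.13
eef_pos: [490.8, 126.2, 140.9]
eef_rot: [-3.14, 0.001, 1.147]
wrist_force: [0.2, -0.6, 0.2]
finger_gap: 42.1
```

```bash
python3 - <<'E'
from h import *
st()
snap('wrist','w10');snap('side','s10');snap('scene','c10')
a=cv2.imread('pics/s10.png')[265:355,280:400]; a=cv2.resize(a,None,fx=6,fy=6,interpolation=cv2.INTER_CUBIC); cv2.imwrite('pics/s10c.png',a)
f=dict(np.load('pics/w10.npz'));b=f['p'].max(2)<60
E
```

```text
19.1333 [490.8  126.2  140.92] yaw 1.1465796022874841 fix [-43.45  54.85] Ffix [ 0.09 -0.67] 0.24464326109421575 M [-0.07  0.11 -0.02] 42.083809536015075
```

View pics/w10.png

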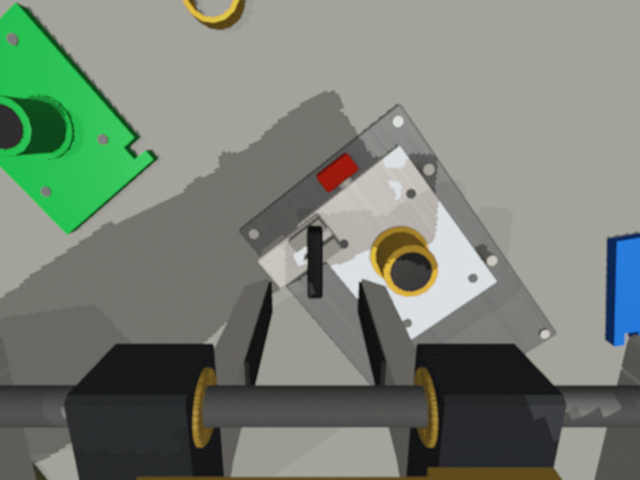

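View pics/s10c.png

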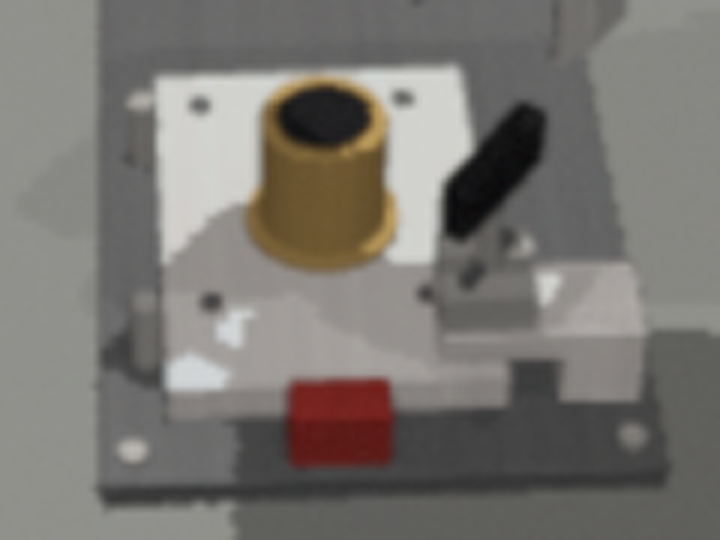

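The plate has stayed home and the bar is centred between the jaws (315,260). Now I'll descend and grip the bar.

>>> carry_out(deltas=[[[0,0,1.5],0,0.45],[[0,0,1.5],0,0.45],[[0,0,1.5],0,0.45],[[0,0,1],0,0.45],[[0,0,1],0,0.45],[[0,0,0.5],0,0.45],[[0,0,0],0,0.4],[[0,0,0],0,0.3],[[0,0,0],0,0.2],[[0,0,0],0,0.1],[[0,0,0],0,0],[[0,0,0],0,0],[[0,0,0],0,0]], grip_force=10)

```text
clock: 20.37
eef_pos: [491.1, 126.5, 72.3]
eef_rot: [-3.141, -0.0, 1.143]
wrist_force: [-1.1, 1.0, 5.5]
finger_gap: 9.8
```

```bash
python3 -c "from h import *;st()"
```

```text
20.3667 [491.12 126.5   72.3 ] yaw 1.1427138239468961 fix [-43.06  55.06] Ffix [-0.8   1.23] 5.491300710185277 M [0.07 0.47 0.11] 9.778913068969949
```

>>> carry_out(deltas=[[[0,0,-0.1],0,0],[[0,0,-0.15],0,0],[[0,0,0],0,0],[[0,0,0],6.5,0],[[0,0,0],6.5,0],[[0,0,0],6.5,0],[[0,0,0],6.5,0],[[0,0,0],6.5,0],[[0,0,0],6.5,0],[[0,0,0],6.5,0],[[0,0,0],6.5,0],[[0,0,0],0,0],[[0,0,0],0,0]], grip_force=25)

```text
clock: 21.45
eef_pos: [491.3, 125.9, 74.2]
eef_rot: [3.141, 0.0, 0.239]
wrist_force: [1.8, -1.9, -7.2]
finger_gap: 10.0
```

```bash
python3 -c "from h import *;st()"
```

```text
21.45 [491.3  125.94  74.22] yaw 0.23865512156085145 fix [-43.02  54.48] Ffix [ 1.33 -2.25] -7.222446769356617 M [-0.47 -0.29 -0.03] 10.033849173858073
```

>>> carry_out(deltas=[[[0,0,0.2],0,0],[[0,0,0.2],0,0],[[0,0,0.2],0,0],[[0,0,0.2],0,0],[[0,0,0.2],0,0],[[0,0,0.2],0,0],[[0,0,0],0,0]])

```text
clock: 22.03
eef_pos: [491.3, 126.2, 62.2]
eef_rot: [3.141, -0.0, 0.235]
wrist_force: [2.4, -4.4, -3.8]
finger_gap: 10.0
```

```bash
python3 -c "from h import *;st()"
```

```text
22.0333 [491.31 126.15  62.15] yaw 0.23548561870007156 fix [-42.96  54.68] Ffix [ 1.28 -4.89] -3.7619620576562856 M [-1.19 -0.33  0.  ] 9.964178896312323
```

The spring still pulls down at -3.8 N and the pin has passed the plate's top. I'll open and let it drop.

>>> carry_out(deltas=[[[0,0,0],0,0.1],[[0,0,0],0,0.2],[[0,0,0],0,0.35],[[0,0,0],0,0.45],[[0,0,0],0,0.45],[[0,0,0],0,0.45],[[0,0,-1],0,0.45],[[0,0,-1.5],0,0.45],[[0,0,-2],0,0.45],[[0,0,-2],0,0.45],[[0,0,-2],0,0.45],[[0,0,0],0,0.45],[[0,0,0],0,0.45]], grip_force=5)

```text
clock: 23.12
eef_pos: [491.6, 126.4, 148.6]
eef_rot: [3.142, -0.002, 0.235]
wrist_force: [-0.2, -0.1, -1.1]
finger_gap: 42.2
```

```bash
python3 - <<'E'
from h import *
st()
snap('wrist','w11');snap('side','s11');snap('scene','c11')
a=cv2.imread('pics/s11.png')[265:355,280:400]; a=cv2.resize(a,None,fx=6,fy=6,interpolation=cv2.INTER_CUBIC); cv2.imwrite('pics/s11c.png',a)
a=cv2.imread('pics/c11.png')[205:305,255:420]; cv2.imwrite('pics/c11c.png',cv2.resize(a,None,fx=4.8,fy=4.8,interpolation=cv2.INTER_CUBIC))
E
```

```text
23.1167 [491.62 126.38 148.63] yaw 0.23508053822576613 fix [-42.61  54.83] Ffix [-0.17 -0.02] -1.0565962754359144 M [ 0.03  0.16 -0.01] 42.15135986307361
```

View pics/w11.png

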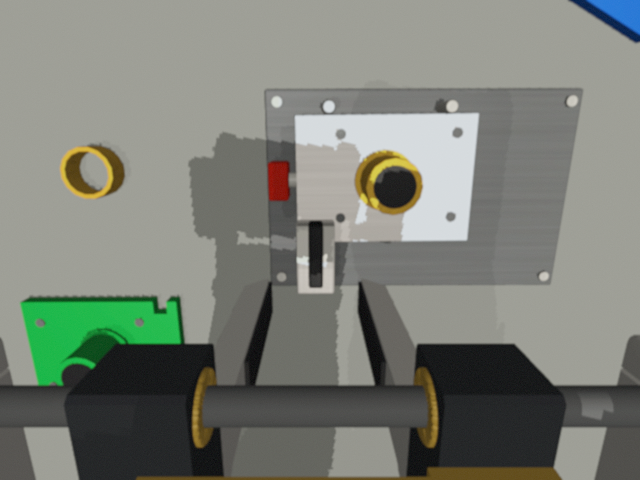

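View pics/s11c.png

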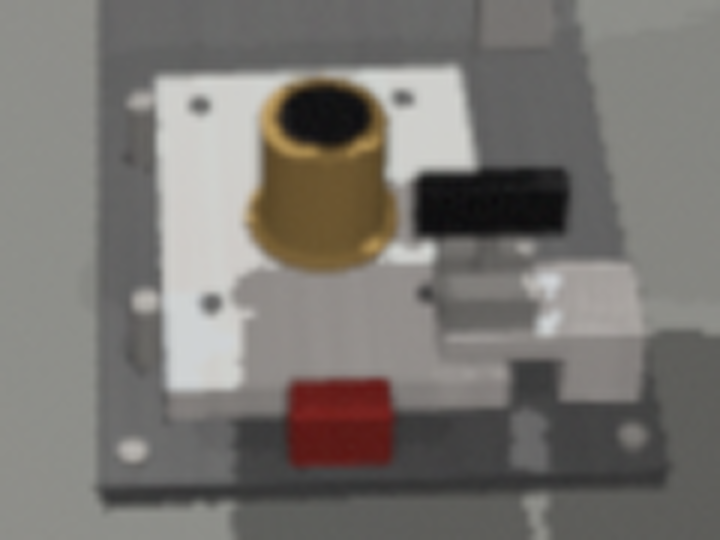

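View pics/c11c.png

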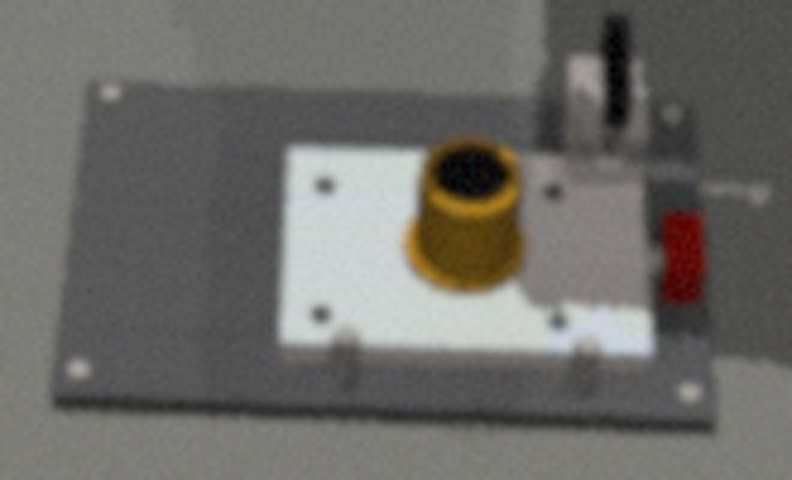

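```bash
python3 - <<'E'
from h import *
np.set_printoptions(precision=2,suppress=True)
a=np.radians(13.7);R=np.array([[np.cos(a),-np.sin(a)],[np.sin(a),np.cos(a)]])
F=lambda P:(P[:,:2]-[546,83.2])@R
for n in ('w11','w10','w1','side','s11','side0'):
    if n=='side':continue
    f=dict(np.load(f'pics/{n}.npz'));C=cloud(f);X=(C[...,:2]-[546,83.2])@R
    m=(f['d']>0)&(np.hypot(X[...,0]+44,X[...,1]-55)<24)&(C[...,2]>60)&(C[...,2]<105)&(f['p'].max(2)<70)
    print(n,'black bar top z',m.sum(),np.percentile(C[m][:,2],[50,90,97]))
f=dict(np.load('pics/w11.npz'));k=(f['mtx'],f['eye'],f['ori']);C=cloud(f);X=(C[...,:2]-[546,83.2])@R
for x0,y0 in ((40,60),(40,-60),(-40,-60),(-20,50),(40,0),(-40,10)):
    q=(f['d']>0)&(np.hypot(X[...,0]-x0,X[...,1]-y0)<4);print((x0,y0),np.median(C[q][:,2]))
# plate mask: bright vs bed on wrist view
P=[(296,114),(479,113),(467,241)]
print('plate corners',F(ray(P,22,*k)),'dowels A,B',F(ray([(329,106),(452,106)],34,*k)))
pl=(f['d']>0)&(C[...,2]>17)&(C[...,2]<26)&(abs(X[...,0])<53)&(abs(X[...,1])<75)
for y0 in (65,30,0,-30,-65):
    q=pl&(abs(X[...,1]-y0)<3);print('y',y0,'+x edge',np.percentile(X[q][:,0],[99,100]))
for x0 in (45,30,15,-20):
    q=pl&(abs(X[...,0]-x0)<3);print('x',x0,'+y edge',np.percentile(X[q][:,1],[99,100]))
b=ray([(316,223),(317,287)],88,*k);print('bar dir',np.degrees(np.arctan2(*(b[0]-b[1])[[1,0]])))
a=cv2.imread('pics/w11.png')[85:265,255:495]; cv2.imwrite('pics/w11c.png',cv2.resize(a,None,fx=3.3,fy=3.3,interpolation=cv2.INTER_CUBIC))
E
```

```text
w11 black bar top z 856 [85.93 86.78 87.13]
w10 black bar top z 1043 [ 99.18 100.06 100.48]
w1 black bar top z 1034 [87.58 88.46 88.84]
s11 black bar top z 274 [82.14 87.02 87.9 ]
side0 black bar top z 258 [81.75 87.3  88.26]
(40, 60) 19.81393914863486
(40, -60) 20.19587971272398
(-40, -60) 20.27120931505425
(-20, 50) 268.0610723993937
(40, 0) 19.997253021472602
(-40, 10) 20.084785890455578
plate corners [[ 48.19  69.66]
 [ 48.45 -68.83]
 [-52.02 -69.91]] dowels A,B [[ 53.07  45.14]
 [ 52.78 -43.93]]
y 65 +x edge [46.95 47.59]
y 30 +x edge [47.45 48.2 ]
y 0 +x edge [48.04 48.18]
y -30 +x edge [47.99 48.73]
y -65 +x edge [47.88 48.61]
x 45 +y edge [69.59 70.66]
x 30 +y edge [69.24 70.12]
x 15 +y edge [69.49 70.35]
x -20 +y edge [69.23 70.09]
bar dir 14.435755435126719
```

View pics/w11c.png

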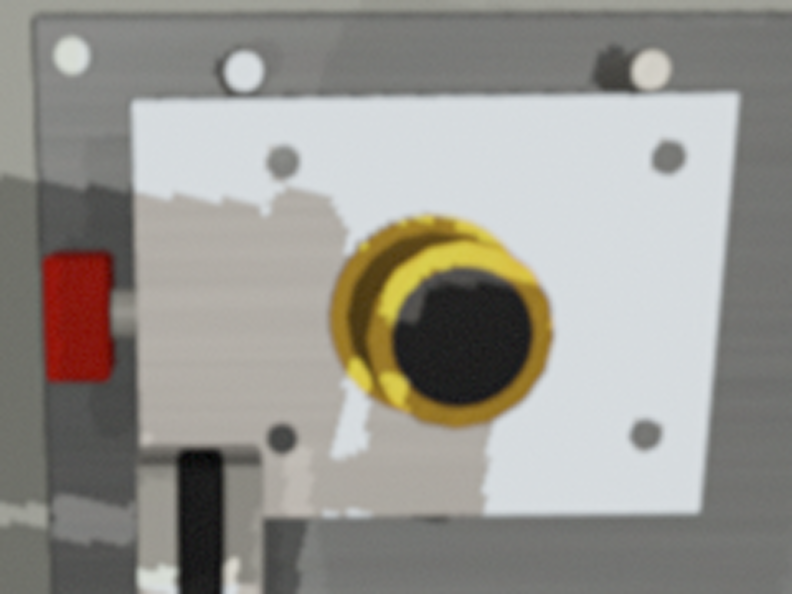

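The drop looks complete: the bar top reads 86.8–87.9 mm in the wrist and side views, against 99–100 mm held out and 88 mm at the start. I'll check the plate's angle against the bed precisely with fitted edges.

```bash
cat > e.py <<'E'
from h import *
np.set_printoptions(precision=2,suppress=True)
a0=np.radians(13.7);R=np.array([[np.cos(a0),-np.sin(a0)],[np.sin(a0),np.cos(a0)]])
def edge(f,p,q,z,n=60,h=7):
    """subpixel points of strongest gradient near line p-q; returns fixture angle & offset fit"""
    g=cv2.cvtColor(f['p'],cv2.COLOR_RGB2GRAY).astype(np.float32); p=np.array(p,float);q=np.array(q,float)
    d=(q-p)/np.linalg.norm(q-p);nn=np.array([-d[1],d[0]]);s=np.linspace(.03,.97,n);t=np.arange(-h,h+.01,.25)
    pts=p+(q-p)*s[:,None]; G=pts[:,None]+t[None,:,None]*nn
    v=cv2.remap(g,G[...,0].astype(np.float32),G[...,1].astype(np.float32),cv2.INTER_LINEAR)
    v=cv2.GaussianBlur(v,(5,1),0); gr=np.abs(np.gradient(v,axis=1)); i=gr.argmax(1)
    e=np.array([ (t*np.where(abs(np.arange(len(t))-k)<=5,r,0)).sum()/np.where(abs(np.arange(len(t))-k)<=5,r,1e-9).sum() for r,k in zip(gr,i)])
    E=pts+e[:,None]*nn; k=(f['mtx'],f['eye'],f['ori'])
    X=(ray(E,z,*k)[:,:2]-[546,83.2])@R
    vx,vy,x0,y0=cv2.fitLine(X.astype(np.float32),cv2.DIST_HUBER,0,.01,.001).ravel()
    r=(X-[x0,y0])@[-vy,vx]; ang=np.degrees(np.arctan2(vy,vx)); ang=(ang+45)%90-45
    return ang,(x0,y0),np.median(abs(r))
E
python3 - <<'E'
from e import *
f=dict(np.load('pics/w11.npz'))
C=lambda p:(p[0]/3.3+255-.35,p[1]/3.3+85-.35)
print('bed +x',edge(f,C((60,15)),C((780,11)),10,h=3))
print('bed +y',edge(f,C((34,30)),C((44,240)),10,h=3))
print('plate +x',edge(f,C((140,101)),C((735,94)),22,h=3))
print('plate +y',edge(f,C((132,110)),C((137,280)),22,h=3))
print('plate -y',edge(f,C((738,105)),C((703,505)),22,h=3))
print('plate -x',edge(f,C((310,517)),C((700,514)),22,h=3))
f=dict(np.load('pics/w1.npz'))
print('w1 bed +x',edge(f,(264,81),(602,81),10,h=3),'bed +y',edge(f,(262,90),(266,250),10,h=3))
E
```

```text
bed +x (np.float32(-0.0032653809), (np.float32(67.77825), np.float32(-2.9906292)), np.float64(0.047045759196899566))
bed +y (np.float32(0.2020874), (np.float32(40.431625), np.float32(95.07081)), np.float64(0.07681687560214716))
plate +x (np.float32(0.49053955), (np.float32(48.168755), np.float32(9.753468)), np.float64(0.06875290923712649))
plate +y (np.float32(0.3819313), (np.float32(18.91186), np.float32(70.75947)), np.float64(0.04067749408291723))
plate -y (np.float32(0.534565), (np.float32(-0.2354648), np.float32(-69.139366)), np.float64(0.06205729580703892))
plate -x (np.float32(0.12225342), (np.float32(-51.504025), np.float32(-45.761833)), np.float64(0.057389289266760235))
w1 bed +x (np.float32(0.16287994), (np.float32(69.5679), np.float32(-13.109065)), np.float64(0.06915570056349148)) bed +y (np.float32(0.13270569), (np.float32(-0.14586362), np.float32(95.3217)), np.float64(0.13271704081688268))
```

```bash
python3 - <<'E'
from e import *
def pr(f,x,y,z):
    P=np.r_[R@[x,y]+[546,83.2],z]; return proj(P,f['mtx'],f['eye'],f['ori'])[0]
for n,(ox,oy) in (('w11',(-1.8,0.3)),('w10',(-1.8,.3)),('c11',(-.5,-1)),('s11',(.3,0))):
    f=dict(np.load(f'pics/{n}.npz'))
    # bias estimation then fit
    for nm,(p,q,z) in {'bed +x':((69.5,-140),(69.5,80),10),'bed -y':((-80,-155),(60,-155),10),'bed +y':((30,95),(65,95),10),'bed -x':((-95,-140),(-95,20),10),
       'pl +x':((50,-65),(50,65),22),'pl +y':((22,70),(48,70),22),'pl -y':((-45,-70),(45,-70),22),'pl -x':((-50,-65),(-50,-10),22)}.items():
        P=pr(f,p[0]+ox,p[1]+oy,z);Q=pr(f,q[0]+ox,q[1]+oy,z)
        if min(*P,*Q)<5 or max(P[0],Q[0])>635 or max(P[1],Q[1])>475: continue
        A,c,r=edge(f,P,Q,z,h=4); print(n,nm,'ang %.2f at (%.1f,%.1f) res %.2f'%(A,*c,r))
E
```

```text
w11 bed +x ang -0.08 at (67.7,-32.5) res 0.06
w11 bed -y ang -0.03 at (-18.0,-152.4) res 0.05
w11 bed +y ang 0.11 at (45.0,95.1) res 0.10
w11 bed -x ang -0.10 at (-95.4,-62.6) res 0.06
w11 pl +x ang 0.45 at (48.2,7.3) res 0.07
w11 pl +y ang 0.23 at (34.3,70.9) res 0.04
w11 pl -y ang 0.56 at (-2.8,-69.1) res 0.07
w11 pl -x ang 0.18 at (-51.6,-37.3) res 0.01
w10 bed +x ang -0.02 at (69.0,-30.0) res 0.04
w10 bed -y ang 1.34 at (-7.5,-155.2) res 1.57
w10 bed +y ang 0.44 at (48.1,96.3) res 0.11
w10 bed -x ang -0.19 at (-95.2,-51.7) res 0.17
w10 pl +x ang 0.51 at (49.6,0.8) res 0.06
w10 pl +y ang 0.37 at (33.1,71.2) res 0.04
w10 pl -y ang 0.48 at (10.0,-69.9) res 0.05
w10 pl -x ang -1.75 at (-52.4,-36.8) res 1.83
c11 bed +x ang 0.02 at (75.6,-24.3) res 0.09
c11 bed -y ang -0.02 at (-11.4,-157.1) res 0.41
c11 bed +y ang 1.77 at (45.9,92.8) res 0.94
c11 bed -x ang 0.21 at (-95.3,-67.6) res 0.65
c11 pl +x ang 0.22 at (49.5,-2.6) res 0.30
c11 pl +y ang -0.73 at (34.2,69.5) res 0.13
c11 pl -y ang 0.23 at (-0.2,-72.4) res 0.27
c11 pl -x ang 0.77 at (-52.1,-38.8) res 0.27
s11 bed +x ang -0.15 at (70.6,-22.9) res 0.07
s11 bed -y ang -0.38 at (-5.9,-154.4) res 0.82
s11 bed +y ang 0.62 at (52.2,101.6) res 0.10
s11 bed -x ang -0.21 at (-94.4,-50.2) res 0.35
s11 pl +x ang 0.42 at (50.6,2.6) res 0.18
s11 pl +y ang -0.66 at (38.6,69.6) res 0.10
s11 pl -y ang -0.07 at (3.7,-71.4) res 0.86
s11 pl -x ang 0.65 at (-49.9,-42.7) res 0.18
```

```bash
python3 - <<'E'
from e import *
def pr(f,x,y,z):
    P=np.r_[R@[x,y]+[546,83.2],z]; return proj(P,f['mtx'],f['eye'],f['ori'])[0]
for n in ('w9','w8'):
    f=dict(np.load(f'pics/{n}.npz'))
    L={'pl +x':((454-20,283.5),(474,268),22),'pl +y':((470,254),(420,199),22),'bed +y':((510,235),(480,199),10)} if n=='w9' else {}
    if n=='w9':
        C=lambda p:(p[0]/3.7+360-.35,p[1]/3.7+220-.35)
        L={'pl +x':(C((190,380)),C((425,177)),22),'pl +y':(C((430,150)),C((300,5)),22),'bed +x':(C((235,435)),C((330,372)),10),'bed +x2':(C((380,310)),C((545,180)),10)}
    for nm,(p,q,z) in L.items():
        A,c,r=edge(f,p,q,z,h=4); print(n,nm,'ang %.2f at (%.1f,%.1f) res %.2f'%(A,*c,r))
# notional reference: dowel tops by circle centroid in w11 & w10
f=dict(np.load('pics/w11.npz'));g=cv2.cvtColor(f['p'],cv2.COLOR_RGB2GRAY)
for (u,v) in ((329,106),(452,106),(277,101),(572,101)):
    s=g[v-9:v+10,u-9:u+10]; m=(s>185).astype(np.uint8); n_,lab,stt,cen=cv2.connectedComponentsWithStats(m); 
    i=1+np.argmin([np.hypot(*(c-9)) for c in cen[1:]]); c=cen[i]+[u-9,v-9]
    print((u,v),c,stt[i,4],[((ray([c],z,f['mtx'],f['eye'],f['ori'])[:,:2]-[546,83.2])@R)[0] for z in (34,10)])
E
```

```text
w9 pl +x ang 0.47 at (48.6,47.1) res 0.04
w9 pl +y ang 0.46 at (31.8,71.0) res 0.05
w9 bed +x ang 0.05 at (67.6,29.9) res 0.11
w9 bed +x2 ang 0.39 at (67.7,66.5) res 0.06
(329, 106) [328.61 106.13] 95 [array([52.98, 45.43]), array([54.52, 44.59])]
(452, 106) [451.85 105.74] 87 [array([ 52.96, -43.81]), array([ 54.49, -51.81])]
(277, 101) [276.4 101.5] 86 [array([56.27, 83.14]), array([58.06, 85.34])]
(572, 101) [572.07 100.59] 70 [array([  56.19, -130.29]), array([  57.98, -145.24])]
```

Fitted edges put the plate about +0.5° off the bed and dowel line, both during the press and now. So it rested on dowel B with roughly 0.7 mm of air at dowel A, jammed by friction. 44 s remain, so I'll redo it properly: latch the plunger out again, square the plate, and press with more force towards the dowels.

>>> carry_out(deltas=[[[0,0,2],0,0.45],[[0,0,2],0,0.45],[[0,0,2],0,0.45],[[0,0,1.5],0,0.45],[[0,0,0.9],0,0.45],[[0,0,0.5],0,0.4],[[0,0,0],0,0.3],[[0,0,0],0,0.2],[[0,0,0],0,0.1],[[0,0,0],0,0],[[0,0,0],0,0],[[0,0,0],0,0]], grip_force=10)

```text
clock: 24.27
eef_pos: [491.7, 126.1, 59.1]
eef_rot: [3.141, -0.001, 0.235]
wrist_force: [1.1, -3.2, 4.3]
finger_gap: 9.9
```

>>> carry_out(deltas=[[[0,0,0],0,0],[[0,0,0],0,0],[[0,0,-0.3],0,0],[[0,0,-0.3],0,0],[[0,0,-0.3],0,0],[[0,0,-0.3],0,0],[[0,0,-0.25],0,0],[[0,0,0],0,0],[[0,0,0],0,0]], grip_force=30)

```text
clock: 25.02
eef_pos: [491.3, 126.1, 72.9]
eef_rot: [3.141, -0.0, 0.235]
wrist_force: [5.0, -3.3, -7.8]
finger_gap: 9.8
```

```bash
python3 -c "from h import *;st()"
```

```text
25.0167 [491.3  126.15  72.88] yaw 0.2350532766119522 fix [-42.97  54.68] Ffix [ 4.12 -4.37] -7.8361817778086476 M [-0.67 -1.    0.06] 9.791961212266711
```

>>> carry_out(deltas=[[[0,0,0],-6.5,0],[[0,0,0],-6.5,0],[[0,0,0],-6.5,0],[[0,0,0],-6.5,0],[[0,0,0],-6.5,0],[[0,0,0],-6.5,0],[[0,0,0],-6.5,0],[[0,0,0],-6.5,0],[[0,0,0],0,0],[[0,0,0.1],0,0],[[0,0,0.1],0,0],[[0,0,0],0,0]])

```text
clock: 26.02
eef_pos: [491.0, 126.6, 71.1]
eef_rot: [-3.141, -0.0, 1.14]
wrist_force: [-3.0, 5.3, 0.6]
finger_gap: 9.7
```

```bash
python3 -c "from h import *;st()"
```

```text
26.0167 [491.01 126.61  71.12] yaw 1.1399920158938706 fix [-43.15  55.2 ] Ffix [-1.69  5.85] 0.5532999129890598 M [ 1.    0.59 -0.06] 9.662032722864598
```

>>> carry_out(deltas=[[[0,0,0],0,0.2],[[0,0,0],0,0.35],[[0,0,0],0,0.45],[[0,0,0],0,0.45],[[0,0,-1],0,0.5],[[0,0,-2],0,0.65],[[0,0,-2],0,0.65],[[0,0,-1.5],0,0.65],[[-0.42,1.7,0],0,0.65],[[-0.43,1.7,0],0,0.65],[[-0.42,1.7,0],0,0.65],[[-0.43,1.7,0],0,0.65],[[0,0,0],-6.4,0.65],[[0,0,0],-6.4,0.65],[[0,0,0],-6.4,0.65],[[0,0,0],-6.4,0.65],[[0,0,0],-6.4,0.65],[[0,0,0],-6.4,0.65],[[0,0,0],0,0.65],[[0,0,0],0,0.65]], grip_force=8)

```text
clock: 27.68
eef_pos: [546.2, 82.5, 136.6]
eef_rot: [3.141, 0.0, 1.809]
wrist_force: [-1.0, 0.0, -0.0]
finger_gap: 60.8
```

```bash
python3 - <<'E'
from h import *
st(); snap('wrist','w12')
E
```

```text
27.6833 [546.16  82.53 136.57] yaw 1.809186882138418 fix [-0.01 -0.69] Ffix [-0.93  0.23] -0.0013850281155491423 M [-0.12  0.04 -0.04] 60.82240101569339
```

View pics/w12.png

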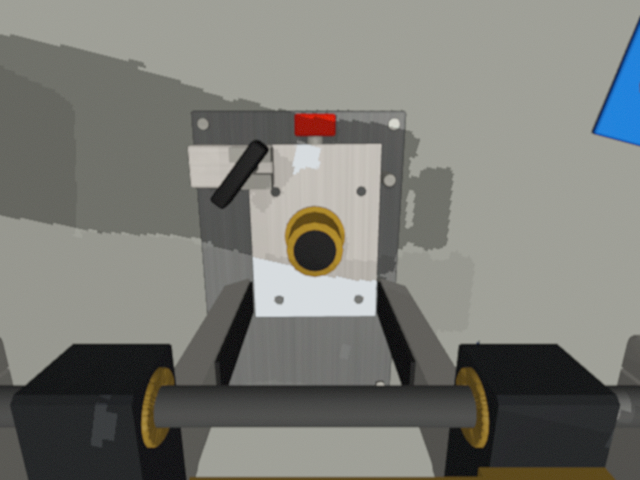

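>>> carry_out(deltas=[[[0,0,2],0,0.65],[[0,0,2],0,0.65],[[0,0,2],0,0.65],[[0,0,2],0,0.65],[[0,0,1.5],0,0.65],[[0,0,1],0,0.65],[[0,0,0.55],0,0.65],[[0,0,0],0,0.6],[[0,0,0],0,0.55],[[0,0,0],0,0.5],[[0,0,0],0,0.45],[[0,0,0],0,0.4],[[0,0,0],0,0.4],[[0,0,0],0,0.4]], grip_force=8)

```text
clock: 28.9
eef_pos: [546.2, 82.6, 26.1]
eef_rot: [3.141, 0.0, 1.813]
wrist_force: [-3.9, -1.1, 6.4]
finger_gap: 39.6
```

```bash
python3 - <<'E'
from h import *
st(); snap('wrist','w13')
E
```

```text
28.9 [546.23  82.57  26.12] yaw 1.8127641236968914 fix [ 0.08 -0.66] Ffix [-4.02 -0.17] 6.423091191075797 M [-0.14  0.57 -0.06] 39.565046295129285
```

View pics/w13.png

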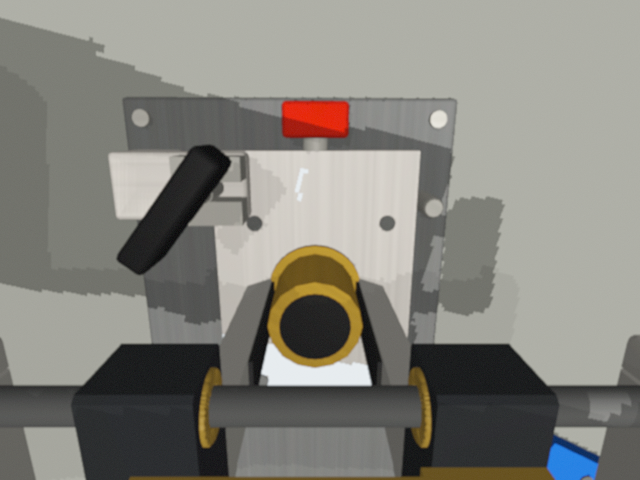

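```bash
cat > ang.py <<'E'
import sys
from e import *
f=dict(np.load(f'pics/{sys.argv[1]}.npz'))
def pr(x,y,z):
    P=np.r_[R@[x,y]+[546,83.2],z]; return proj(P,f['mtx'],f['eye'],f['ori'])[0]
for nm,(p,q,z) in {'bed +x':((68.2,20),(68.2,90),10),'bed +y':((-85,96),(65,96),10),'pl +x':((48.5,12),(48.5,68),22),'pl +y':((-22,71),(-8,71),22),'pl +y r':((8,71),(47,71),22)}.items():
    A,c,r=edge(f,pr(*p,z),pr(*q,z),z,h=4); print(nm,'ang %.2f at (%.1f,%.1f) res %.2f'%(A,*c,r), pr(*p,z),pr(*q,z))
E
python3 ang.py w13
```

```text
bed +x ang -0.03 at (68.2,58.4) res 0.07 [443.06 246.63] [456.21 109.15]
bed +y ang -0.05 at (18.2,95.3) res 0.07 [141.18  94.9 ] [450.86  96.07]
pl +x ang 0.31 at (49.2,38.3) res 0.03 [410.65 268.04] [418.86 156.42]
pl +y ang 0.51 at (-15.1,70.7) res 0.04 [270.01 149.39] [299.67 149.5 ]
pl +y r ang 0.36 at (25.1,71.0) res 0.03 [333.57 149.62] [416.16 149.91]
```

Here the plate reads about +0.35–0.4° against a bed at -0.04°. I'll turn it 0.4° clockwise while gripped, easing up slightly, and measure again.

>>> carry_out(deltas=[[[0,0,-0.03],0,0.4],[[0,0,0],0.25,0.4],[[0,0,0],0.25,0.4],[[0,0,0],0,0.4],[[0,0,0],0,0.4]], grip_force=10)

```text
clock: 29.37
eef_pos: [546.3, 82.6, 26.1]
eef_rot: [3.141, 0.0, 1.804]
wrist_force: [-1.8, -0.3, 6.1]
finger_gap: 40.2
```

```bash
python3 -c "
from h import *
st();snap('wrist','w14')"; python3 ang.py w14
```

```text
29.3667 [546.28  82.59  26.11] yaw 1.8040211513679703 fix [ 0.13 -0.66] Ffix [-1.86  0.12] 6.086941540156539 M [-0.14  0.36  0.16] 40.15027122647874
bed +x ang -0.03 at (68.2,59.8) res 0.09 [442.75 245.55] [454.63 107.86]
bed +y ang -0.03 at (-4.2,95.3) res 0.06 [139.55  96.51] [449.15  94.82]
pl +x ang 0.02 at (49.4,33.1) res 0.04 [410.42 267.25] [417.59 155.5 ]
pl +y ang 0.92 at (-15.0,70.8) res 0.03 [268.62 149.8 ] [298.28 149.64]
pl +y r ang -0.13 at (26.8,70.8) res 0.01 [332.18 149.46] [414.82 149.01]
```

The plate now reads 0.02° against the bed's -0.03°, so it is square. Pressing towards the dowels next (tool +y).

>>> carry_out(deltas=[[[0,0.04,0],0,0.4],[[0,0.04,0],0,0.4],[[0,0.03,0],0,0.4],[[0,0,0],0,0.4],[[0,0,0],0,0.4]], grip_force=6)

```text
clock: 29.83
eef_pos: [546.4, 82.7, 25.8]
eef_rot: [-3.14, -0.0, 1.804]
wrist_force: [-7.1, -1.5, 7.8]
finger_gap: 40.0
```

```bash
python3 -c "
from h import *
st()"
```

```text
29.8333 [546.43  82.68  25.84] yaw 1.8039224267615594 fix [ 0.3  -0.61] Ffix [-7.21  0.26] 7.768083870643746 M [-0.44  1.43  0.04] 39.95069757229574
```

>>> carry_out(deltas=[[[0.03,0,-0.03],0,0.4],[[0.03,0,-0.03],0,0.4],[[0,0,0],0,0.4],[[0,0,0],0,0.4]])

```text
clock: 30.17
eef_pos: [546.4, 82.8, 25.9]
eef_rot: [-3.14, 0.001, 1.804]
wrist_force: [-3.0, -5.7, -0.2]
finger_gap: 39.4
```

```bash
python3 -c "
from h import *
st();snap('wrist','w15')"; python3 ang.py w15
```

```text
30.1667 [546.42  82.75  25.94] yaw 1.8038881136492149 fix [ 0.3  -0.54] Ffix [-4.24 -4.87] -0.1530573608355602 M [-1.03  0.53  0.08] 39.388159841839794
bed +x ang -0.13 at (68.2,59.8) res 0.09 [442.8  245.97] [454.71 108.04]
bed +y ang -0.01 at (-16.2,95.3) res 0.07 [139.3   96.81] [449.21  94.98]
pl +x ang 0.02 at (49.6,40.7) res 0.05 [410.33 267.71] [417.49 155.81]
pl +y ang -0.50 at (-14.0,70.8) res 0.02 [268.3  150.11] [297.98 149.95]
pl +y r ang 0.01 at (25.9,70.8) res 0.03 [331.92 149.76] [414.72 149.31]
```

>>> carry_out(deltas=[[[0,0.04,0],0,0.4],[[0,0.04,0],0,0.4],[[0,0,0],0,0.4],[[0,0,0],0,0.4],[[0,0,0],0,0.4]], grip_force=4)

```text
clock: 30.63
eef_pos: [546.7, 82.8, 25.8]
eef_rot: [-3.138, 0.001, 1.804]
wrist_force: [-6.6, -6.4, 3.5]
finger_gap: 40.5
```

```bash
python3 -c "
from h import *
st()"
```

```text
30.6333 [546.66  82.82  25.84] yaw 1.803840958488492 fix [ 0.55 -0.53] Ffix [-7.93 -4.62] 3.5491439721018123 M [-1.21  1.33  0.13] 40.54198632507616
```

Fx≈-8 N, Fy≈-4.6 N and Mz 0.13 N·m. Contact on dowel A alone would give about 0.36, so both dowels carry load. I'll ease the residual twist by 0.1°, add a little stop pressure and hold.

>>> carry_out(deltas=[[[0.02,0,0],-0.1,0.4],[[0,0,0],0,0.4],[[0,0,0],0,0.4],[[0,0,0],0,0.4],[[0,0,0],0,0.4],[[0,0,0],0,0.4],[[0,0,0],0,0.4],[[0,0,0],0,0.4],[[0,0,0],0,0.4],[[0,0,0],0,0.4],[[0,0,0],0,0.4],[[0,0,0],0,0.4]])

```text
clock: 31.63
eef_pos: [546.6, 83.0, 25.8]
eef_rot: [-3.138, 0.001, 1.806]
wrist_force: [-6.5, -6.3, 2.7]
finger_gap: 40.2
```

```bash
python3 -c "
from h import *
st();snap('wrist','w16');snap('side','s16')"; python3 ang.py w16
```

```text
31.6333 [546.57  83.04  25.83] yaw 1.8056642429914662 fix [ 0.52 -0.29] Ffix [-7.85 -4.54] 2.681846089842889 M [-1.16  1.29  0.1 ] 40.18850751557751
bed +x ang -0.15 at (68.2,59.8) res 0.10 [442.46 246.71] [454.59 108.81]
bed +y ang -0.01 at (-25.2,95.3) res 0.05 [139.23  97.01] [449.11  95.74]
pl +x ang -0.02 at (49.6,43.9) res 0.04 [409.89 268.41] [417.23 156.53]
pl +y ang -0.47 at (-15.8,70.9) res 0.01 [268.03 150.55] [297.7  150.44]
pl +y r ang -0.22 at (29.6,70.8) res 0.01 [331.64 150.32] [414.47 150.03]
```

The angle reads square. For certainty I'll slacken the jaws so that only the -x finger presses. At about 8–9 N it must then swing the plate onto both dowels.

>>> carry_out(deltas=[[[0,0,0],0,0.45],[[0,0.04,0],0,0.45],[[0,0.04,0],0,0.45],[[0,0.04,0],0,0.45],[[0,0,0],0,0.45],[[0,0,0],0,0.45],[[0,0,0],0,0.45]])

```text
clock: 32.32
eef_pos: [547.9, 83.7, 25.9]
eef_rot: [-3.139, 0.0, 1.806]
wrist_force: [-6.7, -5.0, 2.3]
finger_gap: 43.2
```

```bash
python3 -c "
from h import *
st()"
```

```text
32.3167 [547.88  83.69  25.9 ] yaw 1.8057949669664453 fix [1.94 0.03] Ffix [-7.67 -3.31] 2.3497185828896243 M [-0.85  1.35  0.08] 43.15768670704789
```

>>> carry_out(deltas=[[[0.01,0.02,0],0,0.45],[[0.01,0,0],0,0.45],[[0,0,0],0,0.45],[[0,0,0],0,0.45],[[0,0,0],0,0.45],[[0,0,0],0,0.45],[[0,0,0],0,0.45],[[0,0,0],0,0.45],[[0,0,0],0,0.45],[[0,0,0],0,0.45],[[0,0,0],0,0.45],[[0,0,0],0,0.45],[[0,0,0],0,0.45],[[0,0,0],0,0.45]])

```text
clock: 33.48
eef_pos: [548.1, 83.8, 25.9]
eef_rot: [-3.139, 0.0, 1.806]
wrist_force: [-6.2, -5.0, 2.5]
finger_gap: 43.9
```

```bash
python3 -c "
from h import *
st();snap('wrist','w17')"; python3 ang.py w17
```

```text
33.4833 [548.08  83.77  25.92] yaw 1.8058165301527007 fix [2.16 0.06] Ffix [-7.26 -3.42] 2.47298664923389 M [-1.11  1.33  0.09] 43.85763559273085
bed +x ang -0.13 at (68.3,54.8) res 0.09 [439.27 247.29] [451.08 109.62]
bed +y ang -0.01 at (-5.4,95.3) res 0.06 [136.03  97.77] [445.58  96.57]
pl +x ang 0.03 at (49.6,40.7) res 0.04 [406.6  268.99] [413.68 157.29]
pl +y ang -0.07 at (-15.0,70.9) res 0.00 [264.64 151.29] [294.29 151.19]
pl +y r ang -0.05 at (28.7,70.8) res 0.00 [328.19 151.08] [410.91 150.8 ]
```

Held over a second, square (0.03° and -0.05° against a bed at about -0.07°), with dowels at about 7 N and the stop at about 3.4 N. Releasing and rising.

>>> carry_out(deltas=[[[0,0,0],0,0.5],[[0,0,0],0,0.55],[[0,0,0],0,0.6],[[0,0,0],0,0.65],[[0,0,0],0,0.65],[[0,0,-1],0,0.65],[[0,0,-2],0,0.65],[[0,0,-2],0,0.65],[[0,0,-2],0,0.65],[[0,0,-2],0,0.65],[[0,0,-2],0,0.65],[[0,0,-0.5],0,0.65],[[0,0,0],0,0.65],[[0,0,0],0,0.65]])

```text
clock: 34.7
eef_pos: [548.8, 84.3, 140.8]
eef_rot: [-3.141, -0.0, 1.806]
wrist_force: [-0.3, 0.8, 0.6]
finger_gap: 61.3
```

```bash
python3 - <<'E'
from h import *
st()
s=manip.read_state();p=s['eef_pos'][:2];y=s['eef_rot'][2]
d=np.array([491,126.4])-p;print('to handle tool',d@[np.cos(y),np.sin(y)],d@[np.sin(y),-np.cos(y)],'turn',np.degrees(y-1.14))
E
```

```text
34.7 [548.77  84.3  140.83] yaw 1.8059143392098154 fix [2.96 0.41] Ffix [-0.09  0.81] 0.5689322258947519 M [-0.04  0.05 -0.06] 61.314273596817756
to handle tool 54.39842607909127 -46.37808398546455 turn 38.1540811539655
```

>>> carry_out(deltas=[[[1.36,-1.16,0],0,0.45],[[1.36,-1.16,0],0,0.45],[[1.36,-1.16,0],0,0.45],[[1.36,-1.16,0],0,0.45],[[0,0,0],6.4,0.45],[[0,0,0],6.4,0.45],[[0,0,0],6.4,0.45],[[0,0,0],6.4,0.45],[[0,0,0],6.4,0.45],[[0,0,0],6.2,0.45],[[0,0,0],0,0.45],[[0,0,0],0,0.45]])

```text
clock: 35.7
eef_pos: [490.8, 126.3, 140.3]
eef_rot: [-3.14, 0.001, 1.143]
wrist_force: [-0.0, 0.6, -0.4]
finger_gap: 42.4
```

```bash
python3 -c "
from h import *
st();snap('wrist','w18')"
```

```text
35.7 [490.77 126.34 140.29] yaw 1.1425299978909997 fix [-43.44  54.99] Ffix [0.1  0.56] -0.38771427501904115 M [-0.13  0.05 -0.05] 42.38431505490898
```

View pics/w18.png

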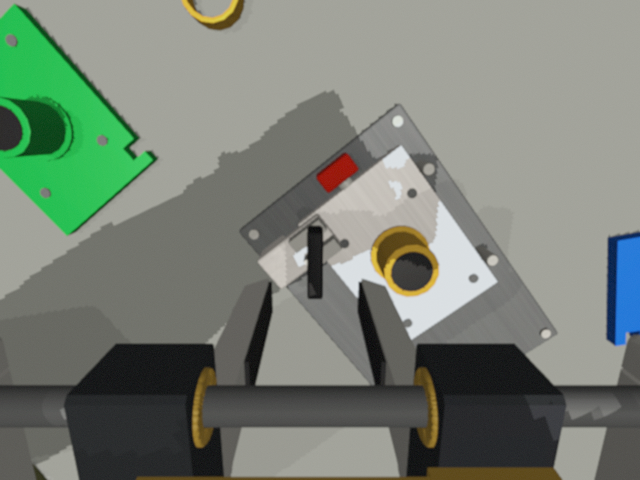

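The plate is in place and the bar is centred (315,261). Same grip, twist back and lowering as before.

>>> carry_out(deltas=[[[0,0,1.5],0,0.45],[[0,0,1.5],0,0.45],[[0,0,1.5],0,0.45],[[0,0,1],0,0.45],[[0,0,1],0,0.45],[[0,0,0.4],0,0.45],[[0,0,0],0,0.4],[[0,0,0],0,0.3],[[0,0,0],0,0.2],[[0,0,0],0,0.1],[[0,0,0],0,0],[[0,0,0],0,0],[[0,0,0],0,0]], grip_force=10)

```text
clock: 36.83
eef_pos: [491.1, 126.6, 72.7]
eef_rot: [-3.141, -0.0, 1.139]
wrist_force: [-0.9, 0.1, 4.2]
finger_gap: 9.8
```

>>> carry_out(deltas=[[[0,0,-0.1],0,0],[[0,0,-0.15],0,0],[[0,0,0],0,0],[[0,0,0],6.5,0],[[0,0,0],6.5,0],[[0,0,0],6.5,0],[[0,0,0],6.5,0],[[0,0,0],6.5,0],[[0,0,0],6.5,0],[[0,0,0],6.5,0],[[0,0,0],6.5,0],[[0,0,0],0,0],[[0,0,0],0,0]], grip_force=25)

```text
clock: 37.92
eef_pos: [491.4, 126.0, 74.7]
eef_rot: [3.141, -0.0, 0.235]
wrist_force: [2.6, -2.9, -7.5]
finger_gap: 9.8
```

```bash
python3 -c "
from h import *
st()"
```

```text
37.9167 [491.37 126.02  74.65] yaw 0.23521431509011226 fix [-42.94  54.54] Ffix [ 1.84 -3.4 ] -7.483932377371404 M [-0.62 -0.45  0.  ] 9.811919188859061
```

>>> carry_out(deltas=[[[0,0,0.2],0,0],[[0,0,0.2],0,0],[[0,0,0.2],0,0],[[0,0,0.2],0,0],[[0,0,0.2],0,0],[[0,0,0.2],0,0],[[0,0,0],0,0],[[0,0,0],0,0.1],[[0,0,0],0,0.2],[[0,0,0],0,0.35],[[0,0,0],0,0.45],[[0,0,0],0,0.45],[[0,0,0],0,0.45],[[0,0,-1],0,0.45],[[0,0,-2],0,0.45],[[0,0,-2],0,0.45],[[0,0,-2],0,0.45],[[0,0,-2],0,0.45],[[0,0,0],0,0.45],[[0,0,0],0,0.45]])

```text
clock: 39.58
eef_pos: [491.6, 126.5, 154.1]
eef_rot: [3.142, -0.002, 0.232]
wrist_force: [0.2, -0.5, 0.3]
finger_gap: 42.5
```

```bash
python3 - <<'E'
from e import *
st();snap('wrist','w19');snap('side','s19');snap('scene','c19')
a=cv2.imread('pics/w19.png')[85:285,255:495]; cv2.imwrite('pics/w19c.png',cv2.resize(a,None,fx=3,fy=3,interpolation=cv2.INTER_CUBIC))
def pr(f,x,y,z):
    P=np.r_[R@[x,y]+[546,83.2],z]; return proj(P,f['mtx'],f['eye'],f['ori'])[0]
for n,(ox,oy) in (('w19',(-1.8,0.3)),('s19',(.3,0))):
    f=dict(np.load(f'pics/{n}.npz'))
    for nm,(p,q,z) in {'bed +x':((69.5,-140),(69.5,80),10),'bed -x':((-95,-140),(-95,20),10),
       'pl +x':((50,-65),(50,65),22),'pl +y':((22,70),(48,70),22),'pl -y':((-45,-70),(45,-70),22),'pl -x':((-50,-65),(-50,-10),22)}.items():
        A,c,r=edge(f,pr(f,p[0]+ox,p[1]+oy,z),pr(f,q[0]+ox,q[1]+oy,z),z,h=4); print(n,nm,'ang %.2f at (%.1f,%.1f) res %.2f'%(A,*c,r))
    C=cloud(f);X=(C[...,:2]-[546,83.2])@R
    m=(f['d']>0)&(np.hypot(X[...,0]+44,X[...,1]-55)<24)&(C[...,2]>60)&(C[...,2]<105)&(f['p'].max(2)<70)
    print(n,'bar top z',m.sum(),np.percentile(C[m][:,2],[50,90,97]))
    for x0,y0 in ((40,60),(40,-60),(-40,-60)):
        q=(f['d']>0)&(np.hypot(X[...,0]-x0,X[...,1]-y0)<4);print((x0,y0),np.median(C[q][:,2]))
E
```

```text
39.5833 [491.62 126.52 154.06] yaw 0.23172088933889579 fix [-42.57  54.97] Ffix [ 0.05 -0.52] 0.33323158243497886 M [-0.04  0.2  -0.04] 42.47144343970892
w19 bed +x ang -0.06 at (67.8,-14.7) res 0.05
w19 bed -x ang 0.11 at (-95.6,-81.3) res 0.08
w19 pl +x ang 0.00 at (48.6,7.3) res 0.06
w19 pl +y ang -0.50 at (35.1,70.5) res 0.04
w19 pl -y ang 0.07 at (10.9,-69.1) res 0.06
w19 pl -x ang -0.25 at (-51.5,-39.5) res 0.03
w19 bar top z 817 [85.96 86.91 87.28]
(40, 60) 19.941522053228596
(40, -60) 20.107484068863698
(-40, -60) 20.36782290592305
s19 bed +x ang -0.12 at (70.6,-23.0) res 0.06
s19 bed -x ang -0.01 at (-94.4,-56.8) res 0.37
s19 pl +x ang -0.05 at (51.0,-6.2) res 0.27
s19 pl +y ang -1.48 at (38.6,69.5) res 0.09
s19 pl -y ang -1.13 at (17.2,-71.5) res 1.38
s19 pl -x ang -1.10 at (-49.6,-37.3) res 0.35
s19 bar top z 274 [82.02 87.34 88.08]
(40, 60) 20.647216889722188
(40, -60) 21.279842835218346
(-40, -60) 21.05264318314471
```

View pics/w19c.png

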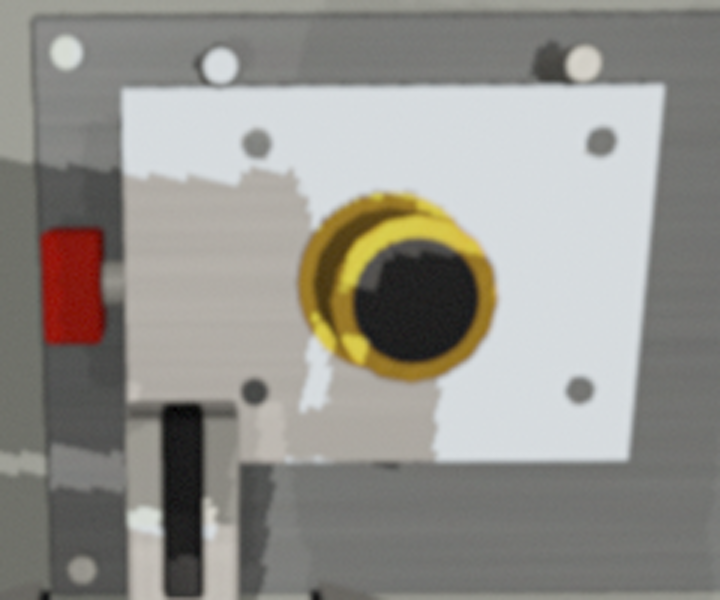

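View pics/c19.png

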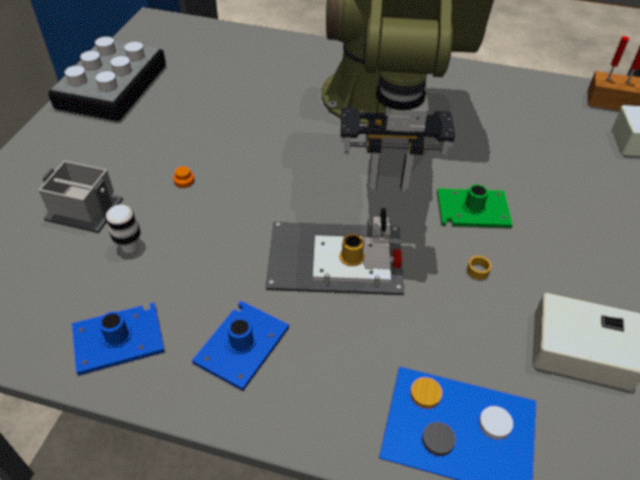

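```bash
python3 - <<'E'
from e import *
def pr(f,x,y,z):
    P=np.r_[R@[x,y]+[546,83.2],z]; return proj(P,f['mtx'],f['eye'],f['ori'])[0]
for n in ('w10','w18','w11','w19','w17','w16'):
    f=dict(np.load(f'pics/{n}.npz'))
    for nm,(p,q,z) in {'bed +y':((30,95.3),(65,95.3),10),'pl +y':((16,71),(46,71),22),'pl +x':((48.8,15),(48.8,65),22),'bed +x':((68.2,20),(68.2,80),10)}.items():
        A,c,r=edge(f,pr(f,*p,z),pr(f,*q,z),z,h=4); 
        print(n,nm,'ang %.2f at (%.2f,%.2f) res %.2f'%(A,*c,r))
E
```

```text
w10 bed +y ang 0.23 at (47.56,96.29) res 0.11
w10 pl +y ang 0.29 at (38.72,71.20) res 0.05
w10 pl +x ang 0.36 at (49.28,40.01) res 0.06
w10 bed +x ang -0.03 at (69.06,53.71) res 0.03
w18 bed +y ang 0.12 at (47.57,96.28) res 0.15
w18 pl +y ang 0.18 at (29.28,70.88) res 0.06
w18 pl +x ang -0.22 at (50.01,42.93) res 0.05
w18 bed +x ang 0.03 at (69.04,54.45) res 0.04
w11 bed +y ang 0.09 at (42.95,95.10) res 0.09
w11 pl +y ang 0.61 at (28.08,70.83) res 0.04
w11 pl +x ang 0.55 at (47.88,39.99) res 0.08
w11 bed +x ang 0.07 at (67.79,57.46) res 0.05
w19 bed +y ang -0.04 at (47.01,95.11) res 0.11
w19 pl +y ang -0.28 at (31.10,70.55) res 0.04
w19 pl +x ang -0.08 at (48.66,46.21) res 0.05
w19 bed +x ang -0.23 at (67.88,52.29) res 0.02
w17 bed +y ang 0.07 at (47.45,95.25) res 0.04
w17 pl +y ang -0.06 at (30.44,70.79) res 0.00
w17 pl +x ang -0.07 at (49.64,46.92) res 0.04
w17 bed +x ang -0.17 at (68.26,61.85) res 0.09
w16 bed +y ang 0.31 at (46.84,95.26) res 0.05
w16 pl +y ang -0.26 at (29.20,70.82) res 0.01
w16 pl +x ang -0.02 at (49.62,43.17) res 0.05
w16 bed +x ang -0.16 at (68.27,61.85) res 0.10
```

The edge checks agree. The plate is square to the bed, dowel A's 0.7 mm gap is closed, and the stop distance matches the pressed state within 0.1 mm. The pin is down, the arm is clear and the bystanders are untouched, so I'm handing it in.

```bash
python3 -c "
from h import *
print(workorder.sign_off()); st()"
```

```text
the job is handed in; nothing more can be done
None
the job is handed in; nothing more can be done
```

The job is handed in, and my last checks found no fault. The plate is home against both dowels and the stop, and the pin is down in its notch. The arm finished clear of everything at about 39.6 s of the 67 s allowed.

**What I did:** I pulled the T-handle, twisted it about 0.9 rad and let go; it stayed out. I slid the plate home by its boss, gripped low down, and pressed it. Then I twisted the handle back and let the pin drop.

**What went wrong first:** after the first press, edge fits in the pictures showed the plate about 0.5° askew, leaving roughly 0.7 mm of air at dowel A. I therefore repeated the whole sequence:
- I latched the plunger out again and squared the plate.
- I pressed it for over a second, with about 7 N on the dowels and 3.4 N on the stop.
- I then dropped the pin again.

**Last checks:**
- **Plate angle:** the plate's long edge reads 0.00° against the bed's -0.06°.
- **Position:** the gap at dowel A closed by 0.7 mm, and the stop distance held within about 0.1 mm. The plate lies flat.
- **Pin:** the bar's top is at 87–88 mm, as it was at the start, against about 100 mm when held out. That shows the pin fully down; I could not see its end directly.
- **Bystanders:** the eyepiece, cap and spacer ring are where they were.

**What disagreed:**
- The fingertips and gripper body sit about 27 mm further back than stated. I trusted the pictures, and the 10 mm gap on the bar confirmed it.
- Some short edges gave angle fits off by 0.3° to 1.5°, so I relied on the long edges.
- Contact on both dowels is inferred from those fits plus force and moment readings, not measured at each dowel.

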